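Rack the inspected bearing cover and snap the bail shut

ROBOT

A 6-joint arm with a two-finger parallel gripper is mounted at the origin on a cart in front of the work surface, level with it; the furniture and walls round the work are solid. World frame = base frame: x ahead of the robot, y to its left, z up, the work surface at z = 0. Lengths are in m, angles in rad, forces in N, time in s.
With the tool pointing down it reaches from about 0.375 to 0.9 m from the base axis. Payload 3.1 kg.
Tool frame: the origin (TCP) lies midway between the tips of the shut fingers; the grasp point (between the pads) lies 19 mm behind it; x points along the fingers, y is the direction in which the jaws open and shut, and the axes are right-handed (so a half turn about x gives the same grasp; the last joint's range is limited). The gripper opens to 85 mm and grips with 20 to 120 N. Pads are 22 mm wide; open, the fingers measure 114 mm over their backs; the gripper's body (76 mm by 85 mm) begins 54 mm behind the grasp point. The pads swing forward as they close: fully open they stand 13 mm farther back than shut.
Start: joints at [-1.329, 0.527, 1.433, -0, 1.181, -0.178], TCP at [0.255, -0.571, 0.202] pointing down, gripper open.
Joint ranges: [-3.08, 3.08], [-0.75, 2.2], [0.22, 2.44], [-1.43, 4.57], [0, 2.65], [-2.85, 2.85]. Speed limits (rad/s): [2.79, 2.79, 3.14, 3.14, 3.14, 3.14].

INTERFACE

Orientations are given as a unit quaternion [x, y, z, w].
In Python, from station import manip gives the robot as it stands.
- The arm moves only by the tool carry_out, never from a script. Its argument "commands" is a list that holds one entry, the list of rows, each a list of 7 numbers: the shift along the tool's x, y, z in units of 25 mm (1.0 is 25 mm), then the turn, a rotation vector about the tool's x, y, z in units of 5 degrees (1.0 is 5 degrees), then the finger opening in mm, from 0 to 85.4. A call has exactly 5 rows; each row is the pose to reach, as a shift and turn from the pose commanded when the call began, along the tool's axes at that moment; what a row does not reach only later rows make up. A row lasts 1/10 s, in which the tool goes at most 50 mm and 8.59 degrees, less where a joint would pass 70% of its speed; a pose out of reach is approached as far as the arm can. A call with a gripper value outside its range is refused whole. The fingers move at their own pace and stop on an object; "force" is the grip in N (left out, the last holds). Time passes only in rows, so rows that repeat a pose let the fingers close, or fill a call up. It gives the time, the measured TCP pose, the force and the opening at its end, in the units of the state.
- manip.sense(): the state, without advancing time (a new reading comes with each control period).
- manip.snapshot(name): name is "side" or "top"; returns a dict with "image" (400x640x3 uint8, red, green, blue), "fx", "fy", "cx", "cy" (pixels), "rvec" (rotation vector, rad) and "tvec" (3), from world to camera coordinates, as OpenCV has them. Camera axes: x right, y down, z forward; pixel columns grow to the right and rows downward; lengths in m; the calibration is good to about 2 mm. A picture is of the moment at which its call begins. There is no depth.
- manip.sign_off(): hands the job in, once; it reports no verdict.
The state is a dict: "t": time; "q": joint angles; "qd": joint speeds; "tau": joint torques, N m; "tcp_pos": TCP position; "tool_rot": TCP orientation; "force": force on the tool from outside, world axes, zero at the start; "ft_torque": the same for the moment, N m; "finger_gap": opening from 0.0 (shut) to 1.0 (fully open).
Only numpy, scipy, OpenCV 4.12 (cv2) and the standard library are available. Lean on these libraries where they do the work, as an engineer would, in place of code of your own. Each camera call takes 0.05 s, during which the arm holds its last target.

TASK

The round metal cover leaning on the inspection stand has passed: stand it upright in the empty middle bay of the wire transport rack, between the tines and resting on both rods like its two neighbours, and let go of it. Lower it in gently rather than dropping it or forcing it. Then swing the rack's wire bail over past its spring's dead centre so that it snaps fully shut across the tops of the covers; leave the two covers already racked, and the caliper, loupe and gauge block, where they are.

Things in the scene. Friction and masses are not known exactly. Their poses are not given: they have to be found in the camera images.
- cover: The cover to be racked: turned aluminium disc, 96 mm diameter, 10 mm thick, flat faces, 0.19 kg. Origin mid-disc, z is its axis. At the start it leans back 35 degrees from vertical on the stand; z points out of its front face (forward, up), x up the slope to the top of the rim. Above 8 mm past its middle both faces are free. Too wide for grippers: take it by its thickness, tool along the slope.
- stand: Inspection stand fixed to the desk: bent grey sheet metal, base 85 x 74 mm, a panel leaning back 35 degrees from vertical (74 mm wide, top edge 64 mm above the desk), two pins 8 mm thick, 17 mm long, 56 mm apart, on which the cover rests. Origin on the desk under its middle; it faces its -x. The cover's middle starts at x = 4, y = 0, z = 61 mm in this frame.
- rack: Wire rack fixed to the desk, 150 mm long (its y), 112 mm wide, 38 mm high end plates. Origin on the desk under its middle. Bays at y = -40, 0 (empty), +40 mm; discs stand in them, axis along y, on two 6 mm rods along y at x = +-30, rod centres 12 mm up. Each bay has four 4 mm tines at x = +-36: gap 14 mm along y up to 46 mm above the desk, then flaring to 22 mm at their tops, 61 mm up.
- bay (a point): The middle of the empty bay: where the middle of a cover stands when it rests on both rods, 53.2 mm above the desk (the top of its rim is then 101 mm above the desk). Axes as the rack's.
- cover_left: Cover of the same size already standing in the bay at the rack's y = +40 mm. Origin at its middle, z is its axis.
- cover_right: Cover of the same size already standing in the bay at the rack's y = -40 mm. Origin at its middle, z is its axis.
- bail (a joint): Angle of the rack's wire bail, rad: 0 is fully open (leaning 28 degrees back from vertical, to the rack's +x side), 1.0 is shut (leaning 29 degrees the other way, its bar across the tops of the covers, about 4 mm clear). Springs at its ends hold it at either end; dead centre is at about 0.5, where the bail stands upright: past it, it snaps shut by itself. It takes about 4 N at the tab.
- bail_hinge (a point): Hinge of the bail: its axis runs along the rack's y through this point (rack x = 40, y = 0, z = 26 mm). The 6 mm wire bar, 160 mm long, runs parallel to the axis, 93 mm from it, between two legs at rack y = +-80 mm.
- bail_tab (a point): Middle of the outer edge of the bail's black finger tab, 120 mm from the hinge axis. The tab is 34 mm wide along the rack's y, 8 mm thick and stands 24 mm out from the middle of the bar, away from the hinge. Fully open, this point is at rack x = 97, z = 131 mm; shut, at x = -18, z = 131 mm. It moves with the bail. The tab can be pulled over by fingers reaching down behind it (its +x side).
- caliper: Steel caliper, 256 x 77 x 15 mm, lying behind the rack and the stand; a bystander. Origin under its middle.
- loupe: Black inspection loupe, 35 mm wide and 40 mm high, standing on the desk in front of them; a bystander. Origin at its underside.
- gauge_block: Small steel gauge block, 30 x 35 x 9 mm, lying near the desk's front edge; a bystander. Origin at its underside.

How it is judged:
By the outcome, as a careful person would: the job done as asked, in the order asked, and still so for the second after the job is handed in, with the robot touching nothing.
It also fails if it takes over 48 s, if anything falls off the work surface, if the arm or the gripper's body presses on something with over 40 N, if the wrist force passes 120 N, or if a joint passes its speed limit or range.

## Working session

There is one attempt and no reset: what is moved stays moved. The work goes in short steps, Python scripts to look and compute and a tool call to move; the robot and the scene stay as the last step left them, time stands still between calls to the robot, and variables do not carry over. Pictures are saved under pics/ and viewed, and the job is handed in when it is done.

Besides the shell and the picture viewer there is one more tool, called after "Emit:" as a command line: name --argument value ..., lists and objects as JSON in quotes. carry_out: Moves the arm, as the interface text tells. Its arguments: {"type":"object","properties":{"commands":{"type":"array"},"force":{"type":"number"}},"required":["commands"]}

```bash
mkdir -p pics; ls
python3 - <<'E'
from station import manip
import cv2,pickle
s=manip.sense();print(s)
for n in("side","top"):
    d=manip.snapshot(n);cv2.imwrite(f"pics/{n}0.png",d["image"][:,:,::-1]);pickle.dump(d,open(f"pics/{n}0.pkl","wb"))
    print(n,{k:v for k,v in d.items() if k!="image"})
E
```

```text
pics
{'t': 0.0, 'q': array([-1.32950891e+00,  5.28450165e-01,  1.43390179e+00,  5.23480342e-06,
        1.18136722e+00, -1.78528145e-01]), 'qd': array([-0.00061893,  0.00071793,  0.00165138, -0.00112511, -0.00078839,
       -0.00026209]), 'tau': array([ 2.03379153e-03, -4.42340684e+01, -1.78022110e+01, -5.57671558e-05,
        8.57728795e-03,  6.79387682e-06]), 'tcp_pos': array([ 0.25457097, -0.56996478,  0.20064366]), 'tool_rot': array([-0.69156376, -0.14809038,  0.69160752, -0.14658734]), 'force': array([ 0.3850126 ,  0.64573318, -0.60102601]), 'ft_torque': array([-0.01201468,  0.00537342,  0.00924989]), 'finger_gap': 0.9991026841270426}
side {'fx': 408.234933443844, 'fy': 408.234933443844, 'cx': 311.6627870456091, 'cy': 204.43048766382162, 'rvec': array([-0.0201905 ,  2.79708936, -1.393049  ]), 'tvec': array([0.54976762, 0.25096156, 0.86206345])}
top {'fx': 462.17107465799654, 'fy': 462.17107465799654, 'cx': 316.27502370941323, 'cy': 197.5984369484748, 'rvec': array([ 2.18912437, -2.21220458,  0.03510149]), 'tvec': array([-0.22471154,  0.52943042,  1.22225439])}
```

View pics/side0.png

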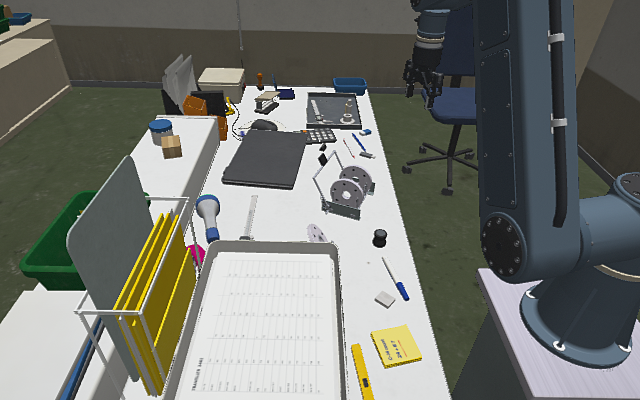

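View pics/top0.png

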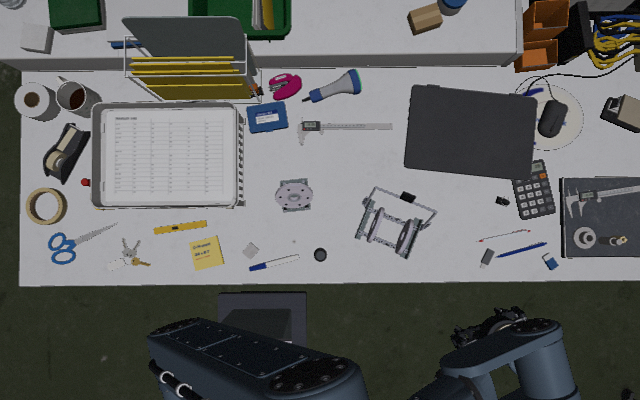

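The side view shows the rack around (340,190), with the stand and cover partly hidden behind the tray edge near (317,233). The top view shows the cover on its stand at (294,193), the rack at (395,228) and the bail tab at (408,197). Next I'll zoom in on both.

```bash
cat > h.py <<'E'
import numpy as np,cv2,pickle
from scipy.spatial.transform import Rotation as R
def ray(d,u,v):
    M=R.from_rotvec(d["rvec"]).as_matrix();c=-M.T@d["tvec"]
    r=M.T@np.array([(u-d["cx"])/d["fx"],(v-d["cy"])/d["fy"],1]);return c,r/np.linalg.norm(r)
def onz(d,u,v,z):
    c,r=ray(d,u,v);return c+r*(z-c[2])/r[2]
def two(d1,p1,d2,p2):
    c1,r1=ray(d1,*p1);c2,r2=ray(d2,*p2)
    A=np.stack([r1,-r2],1);t=np.linalg.lstsq(A,c2-c1,rcond=None)[0]
    a=c1+r1*t[0];b=c2+r2*t[1];return (a+b)/2,np.linalg.norm(a-b)
def proj(d,P):
    return cv2.projectPoints(np.float64(P).reshape(-1,3),d["rvec"],d["tvec"],np.array([[d["fx"],0,d["cx"]],[0,d["fy"],d["cy"]],[0,0,1.]]),None)[0].reshape(-1,2)
def load(n):return pickle.load(open(f"pics/{n}.pkl","rb"))
def crop(d,x0,y0,x1,y1,k,name):
    im=cv2.resize(d["image"][y0:y1,x0:x1,::-1],None,fx=k,fy=k,interpolation=cv2.INTER_CUBIC)
    for x in range((x0//10+1)*10,x1,10):
        cv2.line(im,((x-x0)*k,0),((x-x0)*k,6),(0,0,255),1)
        if x%20==0:cv2.putText(im,str(x),((x-x0)*k-12,18),0,.4,(0,0,255),1)
    for y in range((y0//10+1)*10,y1,10):
        cv2.line(im,(0,(y-y0)*k),(6,(y-y0)*k),(0,0,255),1)
        cv2.putText(im,str(y),(8,(y-y0)*k+4),0,.4,(0,0,255),1)
    cv2.imwrite(f"pics/{name}.png",im)
E
python3 - <<'E'
from h import *
t=load("top0");s=load("side0")
crop(t,265,170,325,220,12,"t_st");crop(t,345,175,445,265,7,"t_rk");crop(s,295,140,395,250,5,"s_rk")
for n,d in(("t",t),("s",s)):print(n,ray(d,320,200))
E
```

```text
t (array([ 0.48201151, -0.23575103,  1.23967092]), array([ 0.03129348, -0.00353806, -0.99950398]))
s (array([0.56237127, 0.5390945 , 0.70816326]), array([-0.02942697, -0.80453451, -0.59317643]))
```

View pics/t_st.png

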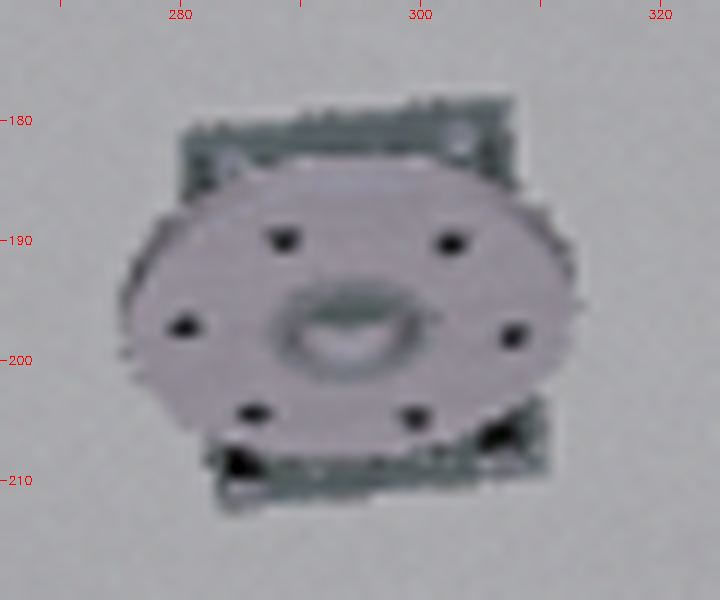

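View pics/t_rk.png

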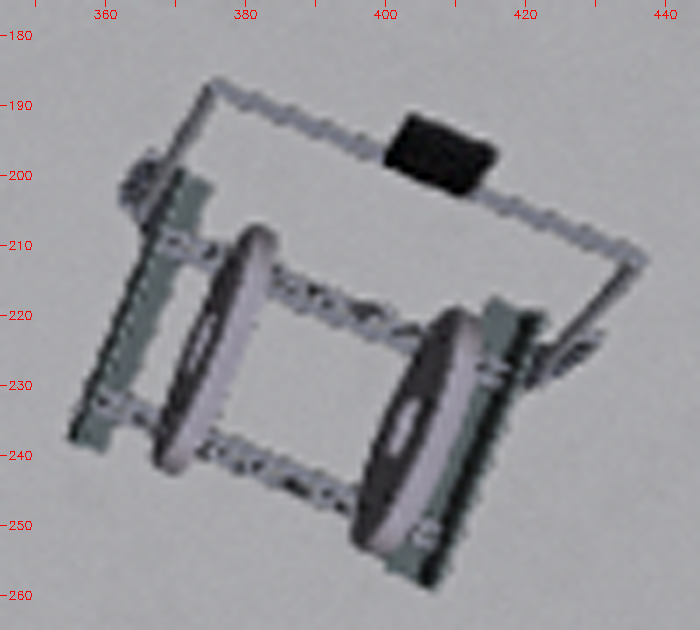

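View pics/s_rk.png

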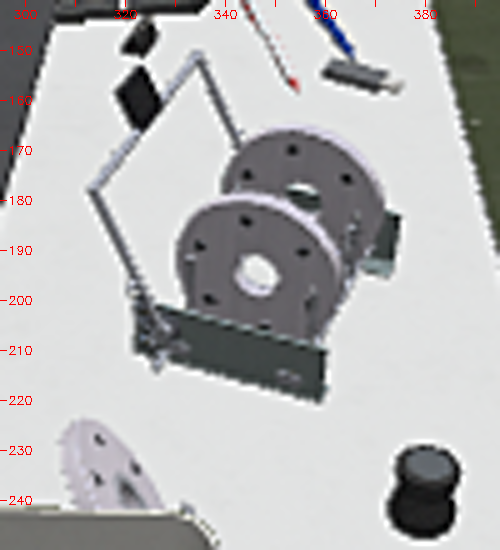

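Run:
```python
from h import *
np.set_printoptions(precision=4,suppress=True)
t=load("top0");s=load("side0")
for n,a,b in(("holeL",(374.3,223.5),(346.3,195)),("holeR",(402.7,236),(355.5,179.8)),("barL",(376,187.5),(313.5,178)),("barR",(436.5,212),(334.5,151.5))):
    print(n,*two(t,a,s,b))
# rack via z planes: bar corners z=.108
L=onz(t,376,187.5,.108);Rr=onz(t,436.5,212,.108);print(L,Rr,np.linalg.norm(L-Rr));y=(L-Rr);y/=np.linalg.norm(y);print("yaw",np.degrees(np.arctan2(-y[0],y[1])))
print("origin by bar",(L+Rr)/2-.0837*np.array([y[1],-y[0],0]))
# plates left corners top z=.038 outer edges
for p in((355,238),(371.5,199),(422,258.5),(405,252)):print(p,onz(t,*p,.038),onz(t,*p,0))
# cover on stand
print("stand cover hole",onz(t,294.3,197,.061))
for z,p in((.0,(283.5,213)),(0,(310.7,209.3)),(.064,(280.3,181.5)),(.064,(307.5,178.3))):print(p,onz(t,*p,z))
for p in((280.3,197.2),(307.7,198)):print(onz(t,*p,.064))
print("base",proj(t,[[0.56,-.2,.1],[.56,-.3,.1]]))
```

```text
holeL [ 0.457  -0.3787  0.0504] 0.0007844761762565714
holeR [ 0.4252 -0.4505  0.0538] 0.0007525238301044275
barL [ 0.5478 -0.3778  0.105 ] 0.001880353469872084
barR [ 0.4857 -0.5254  0.1035] 0.0011358273139338328
[ 0.5466 -0.3773  0.108 ] [ 0.4851 -0.5242  0.108 ] 0.15925388566149276
yaw -22.735480218632
origin by bar [ 0.4387 -0.4184  0.108 ]
(355, 238) [ 0.4201 -0.3297  0.038 ] [ 0.4182 -0.3327  0.    ]
(371.5, 199) [ 0.5208 -0.3739  0.038 ] [ 0.5221 -0.3783  0.    ]
(422, 258.5) [ 0.3655 -0.5022  0.038 ] [ 0.3618 -0.5106  0.    ]
(405, 252) [ 0.3827 -0.4586  0.038 ] [ 0.3795 -0.4656  0.    ]
stand cover hole [ 0.5273 -0.1744  0.061 ]
(283.5, 213) [ 0.487  -0.1419  0.    ]
(310.7, 209.3) [ 0.4961 -0.2149  0.    ]
(280.3, 181.5) [ 0.5671 -0.1392  0.064 ]
(307.5, 178.3) [ 0.5745 -0.2086  0.064 ]
[ 0.527  -0.1389  0.064 ]
[ 0.5242 -0.2087  0.064 ]
base [[303.7149 183.056 ]
 [344.1967 182.6224]]
```

Run:
```python
from h import *
np.set_printoptions(precision=4,suppress=True)
t=load("top0");s=load("side0")
H=[]
for a,b in(((302.6,190.2),(314.8,228)),((288.7,190),(314.8,236)),((307.7,198),(322.2,233.6)),((294.3,197),(320.6,238))):
    p=two(t,a,s,b);print(*p)
print(onz(t,294.2,197.45,.0639))
for p in((283.5,213),(310.7,209.3),(280.3,181.5),(307.5,178.3)):print(p,onz(t,*p,0))
crop(s,295,215,345,250,14,"s_st")
# ellipse of bolt holes
h=np.array([(288.7,190),(302.6,190.2),(280.3,197.2),(307.7,198),(286.3,204.5),(299.7,204.8)])
# plane fit: opposite pairs midpoints
print((h[0]+h[5])/2,(h[1]+h[4])/2,(h[2]+h[3])/2)
for p in(275.2,195.5),(313,195):print(onz(t,*p,.0639))
```

```text
[ 0.5441 -0.1966  0.0833] 0.0017797079157948871
[ 0.5445 -0.1621  0.0887] 0.0014010327859544905
[ 0.5254 -0.2085  0.0558] 0.0018080788340497761
[ 0.529  -0.1751  0.0711] 0.00432634810796499
[ 0.526  -0.1743  0.0639]
(283.5, 213) [ 0.487  -0.1419  0.    ]
(310.7, 209.3) [ 0.4961 -0.2149  0.    ]
(280.3, 181.5) [ 0.5717 -0.1339  0.    ]
(307.5, 178.3) [ 0.5795 -0.2072  0.    ]
[294.2 197.4] [294.45 197.35] [294.  197.6]
[ 0.5315 -0.1259  0.0639]
[ 0.5317 -0.2222  0.0639]
```

View pics/s_st.png

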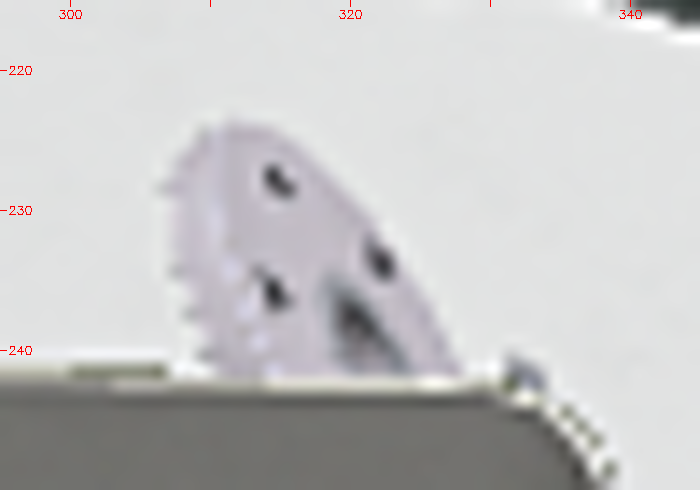

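```bash
cat >> h.py <<'E'
def Rz(a):return R.from_euler('z',a,degrees=True)
ST=6.0; RK=-23.2
CC=np.array([.5303,-.1742,.061]); RO=np.array([.4389,-.4188,0])
def armR(q):
    e=R.from_euler
    return e('z',q[0])*e('y',q[1]+q[2]-np.pi/2)*e('x',q[3])*e('y',q[4])*e('x',q[5])
def frame(x,y):
    x=x/np.linalg.norm(x);y=y-x*(x@y);y/=np.linalg.norm(y)
    return R.from_matrix(np.stack([x,y,np.cross(x,y)],1))
def stv(v):return Rz(ST).apply(v)
def rkv(v):return Rz(RK).apply(v)
a35=np.radians(35);SL=stv([np.sin(a35),0,np.cos(a35)]);NM=stv([-np.cos(a35),0,np.sin(a35)])
def cmd(p0,r0,p1,r1):
    "shift/turn in units from pose 0 to pose 1"
    r=r0.inv()*r1
    return np.r_[r0.inv().apply(p1-p0)/.025,np.degrees(r.as_rotvec())/5]
def now():
    from station import manip
    s=manip.sense();return s,s["tcp_pos"],R.from_quat(s["tool_rot"])
np.set_printoptions(precision=4,suppress=True)
E
python3 - <<'E'
from h import *
s,p,r=now()
print(r.as_matrix());print(armR(s["q"]).as_matrix())
for sg in(1,-1):
    rg=frame(-SL,sg*NM);pp=CC+SL*.092
    print(sg,pp,cmd(p,r,pp,rg))
    for g in(1,-1):
        # downward tool with jaw along rack y
        rr=frame(np.array([0,0,-1.]),g*rkv([0,1,0]));
        # q6 when q4=0, az of rack
        az=np.arctan2(RO[1],RO[0]);base=R.from_euler('z',az)*R.from_euler('y',np.pi/2)
        print('  rack',g,(base.inv()*rr).as_rotvec(), 'rotate', np.degrees((rg.inv()*rr).as_rotvec()))
    az=np.arctan2(-.174,.58)
    for a in (.2,.4,.6):
        w=(R.from_euler('z',az)*R.from_euler('y',a)).inv()*rg
        print('   w',a,w.as_euler('XYX'))
E
```

```text
[[-0.0005  0.4076 -0.9132]
 [ 0.0019 -0.9132 -0.4076]
 [-1.     -0.002  -0.0003]]
[[-0.0005  0.9132  0.4076]
 [ 0.0019  0.4076 -0.9132]
 [-1.      0.0003 -0.002 ]]
1 [ 0.5828 -0.1687  0.1364] [  2.5988  -9.304  -18.53    20.8527  -6.5551   4.7892]
  rack 1 [-0.3571  0.      0.    ] rotate [114.854  -36.2133 -21.2462]
  rack -1 [ 2.7845  0.     -0.    ] rotate [-58.825   18.5474 -31.6134]
   w 0.2 [-0.2391  1.9346 -1.9874]
   w 0.4 [-0.2265  1.74   -1.9397]
   w 0.6 [-0.2233  1.545  -1.895 ]
-1 [ 0.5828 -0.1687  0.1364] [  2.5988  -9.304  -18.53   -13.9084  -4.4037  -6.0275]
  rack 1 [-0.3571  0.      0.    ] rotate [-58.825  -18.5474  31.6134]
  rack -1 [ 2.7845  0.     -0.    ] rotate [114.854   36.2133  21.2462]
   w 0.2 [-0.2391  1.9346  1.1542]
   w 0.4 [-0.2265  1.74    1.2019]
   w 0.6 [-0.2233  1.545   1.2465]
```

Run:
```python
from h import *
s,p,r=now()
print(cmd(p,r,CC+SL*.132,frame(-SL,-NM)))
```

```text
[  1.2879  -9.0222 -19.403  -13.9084  -4.4037  -6.0275]
```

Emit:
carry_out --commands '[[[0.2, -1.2, -2, -1.4, -0.4, -0.6, 85], [0.2, -2, -4, -2.8, -0.8, -1.2, 60], [0.2, -3, -6, -4.2, -1.3, -1.8, 40], [0.2, -4, -8, -5.6, -1.8, -2.4, 40], [0.2, -4.8, -10, -7, -2.2, -3, 40]]]' --force 40

```text
t: 0.6
tcp_pos: [0.4161, -0.378, 0.1964]
tool_rot: [-0.521, -0.423, 0.69, -0.271]
force: [0.6, -0.8, 0.1]
finger_gap: 0.47
```

Run:
```python
from h import *
s,p,r=now()
print(s["t"],p,s["q"],s["finger_gap"]);print(cmd(p,r,CC+SL*.132,frame(-SL,-NM)))
```

```text
0.6 [ 0.4161 -0.378   0.1964] [-0.8282  0.5898  1.3786 -0.1867  1.4411 -0.2488] 0.4698273837756054
[ -0.7594   2.3095 -11.1565  -6.8713  -2.1494  -3.0115]
```

Emit:
carry_out --commands '[[[-0.5, 0.5, -2, -1.4, -0.4, -0.6, 40], [-0.8, 1, -4, -2.8, -0.8, -1.2, 40], [-0.8, 1.5, -6, -4.2, -1.3, -1.8, 40], [-0.8, 2, -8, -5.6, -1.8, -2.4, 40], [-0.8, 2.2, -10, -6.8, -2.2, -3, 40]]]'

```text
t: 1.1
tcp_pos: [0.5861, -0.1976, 0.1741]
tool_rot: [0.293, 0.641, -0.612, 0.359]
force: [-0.2, 0.4, -0.6]
finger_gap: 0.471
```

Run:
```python
from h import *
s,p,r=now()
print(s["t"],p,s["q"],s["finger_gap"]);print(cmd(p,r,CC+SL*.110,frame(-SL,-NM)))
```

```text
1.1 [ 0.5861 -0.1976  0.1741] [-0.3656  0.8495  1.0105 -0.2762  1.8288 -0.4602] 0.4710334494418263
[ 0.5185  0.8497 -1.1736 -0.0783  0.0458  0.0059]
```

Emit:
carry_out --commands '[[[0.3, 0.5, -0.6, 0, 0, 0, 40], [0.5, 0.85, -1.2, 0, 0, 0, 40], [0.5, 0.85, -1.2, 0, 0, 0, 40], [0.5, 0.85, -1.2, 0, 0, 0, 40], [0.5, 0.85, -1.2, 0, 0, 0, 40]]]'

```text
t: 1.6
tcp_pos: [0.5916, -0.1708, 0.1539]
tool_rot: [0.296, 0.638, -0.614, 0.358]
force: [0.4, -0.9, 0.2]
finger_gap: 0.465
```

```bash
cat > look.py <<'E'
import sys
from h import *
from station import manip
tag=sys.argv[1]
for n in("top","side"):
    d=manip.snapshot(n);pickle.dump(d,open(f"pics/{n}{tag}.pkl","wb"))
    for a in sys.argv[2:]:
        q,*v=a.split(",")
        if q==n: crop(d,*map(int,v),f"{n}_{tag}")
E
python3 look.py 1 top,260,120,360,220,6 side,260,150,380,250,6;python3 - <<'E'
from h import *
s,p,r=now()
print(s["t"],p,s["finger_gap"],s["force"]);print(cmd(p,r,CC+SL*.012,frame(-SL,-NM)))
E
```

```text
1.7 [ 0.5918 -0.1705  0.1539] 0.4660699731527841 [-0.2732  0.2465  0.8078]
[ 3.9758  0.0973 -0.1188 -0.1653  0.0185 -0.0392]
```

View pics/top_1.png

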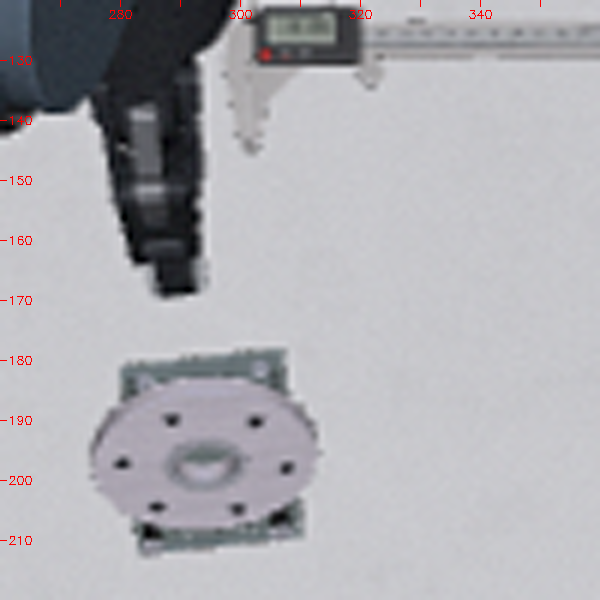

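View pics/side_1.png

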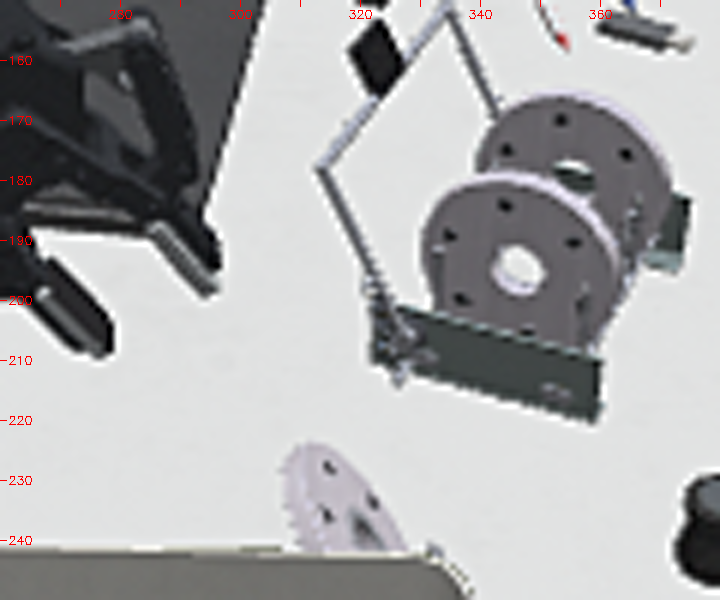

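Run:
```python
from h import *
t=load("top1");s,p,r=now()
X=r.as_matrix()[:,0];Y=r.as_matrix()[:,1]
for k in(0,.013,.03):print([proj(t,[p-X*k-Y*o])[0] for o in(.02,.035)])
print(proj(t,[CC+SL*.048,CC+SL*.048+NM*.005,CC]))
s1=load("side1")
print([proj(s1,[p-X*.013-Y*o])[0] for o in(.02,-.02)], proj(s1,[CC+SL*.048,CC+SL*.03,CC+NM*.005]))
```

```text
[array([290.725 , 174.6543]), array([291.0106, 179.6251])]
[array([290.0753, 171.0724]), array([290.3582, 176.0615])]
[array([289.2064, 166.2816]), array([289.4855, 171.2944])]
[[292.112  184.1087]
 [292.2333 185.6808]
 [294.2093 195.8142]]
[array([298.5019, 202.7576]), array([283.5805, 211.5544])] [[309.4736 229.4028]
 [313.8097 234.0382]
 [322.6132 240.5531]]
```

Emit:
carry_out --commands '[[[1, 0.1, -0.1, -0.16, 0, 0, 40], [2, 0.1, -0.1, -0.16, 0, 0, 40], [3, 0.1, -0.1, -0.16, 0, 0, 40], [3, 0.1, -0.1, -0.16, 0, 0, 40], [3, 0.1, -0.1, -0.16, 0, 0, 40]]]'

```text
t: 2.2
tcp_pos: [0.5515, -0.1715, 0.0904]
tool_rot: [0.293, 0.643, -0.609, 0.36]
force: [0.8, -0.3, 0.1]
finger_gap: 0.467
```

```bash
python3 look.py 2 top,260,140,330,220,7 side,270,190,350,260,7;python3 - <<'E'
from h import *
s,p,r=now()
print(s["t"],p,s["finger_gap"],s["force"]);print(cmd(p,r,CC+SL*.012,frame(-SL,-NM)))
E
```

```text
2.3 [ 0.5529 -0.1714  0.0911] 0.4687833267239741 [-0.5536 -0.4125 -0.0369]
[ 1.0278 -0.0606  0.013   0.0121  0.0399 -0.0592]
```

View pics/top_2.png

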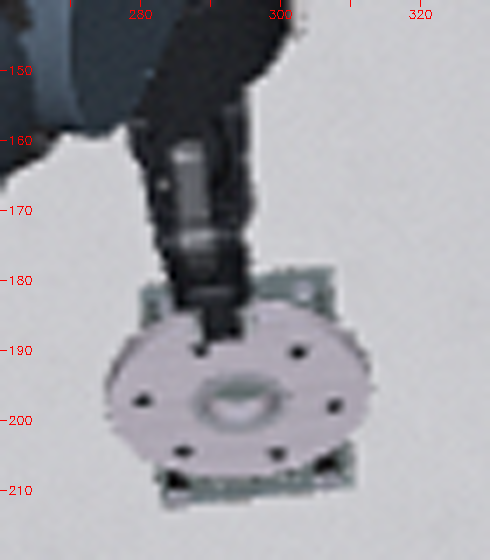

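View pics/side_2.png

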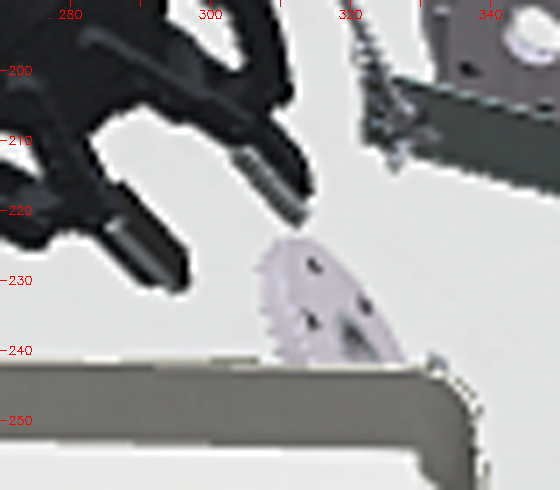

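Emit:
carry_out --commands '[[[0.5, -0.05, 0, 0, 0, 0, 40], [1, -0.05, 0, 0, 0, 0, 40], [1, -0.05, 0, 0, 0, 0, 34], [1, -0.05, 0, 0, 0, 0, 28], [1, -0.05, 0, 0, 0, 0, 24]]]' --force 40

```text
t: 2.8
tcp_pos: [0.5362, -0.1722, 0.0699]
tool_rot: [0.293, 0.643, -0.608, 0.361]
force: [0.2, 0.2, 0.8]
finger_gap: 0.282
```

```bash
python3 look.py 3 top,260,140,330,220,7 side,270,190,350,260,7;python3 - <<'E'
from h import *
s,p,r=now()
print(s["t"],p,s["finger_gap"],s["force"]);print(cmd(p,r,CC+SL*.012,frame(-SL,-NM)))
E
```

```text
2.9 [ 0.5364 -0.1722  0.0701] 0.28033519809301505 [-0.4348  0.1253  0.1659]
[-0.0381  0.0026  0.0531  0.0283  0.0316 -0.0274]
```

View pics/top_3.png

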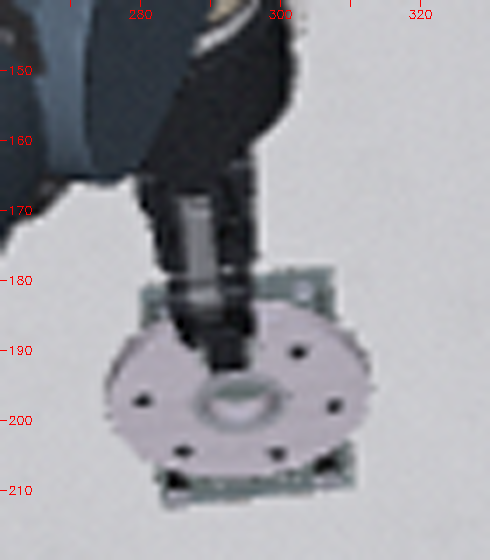

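View pics/side_3.png

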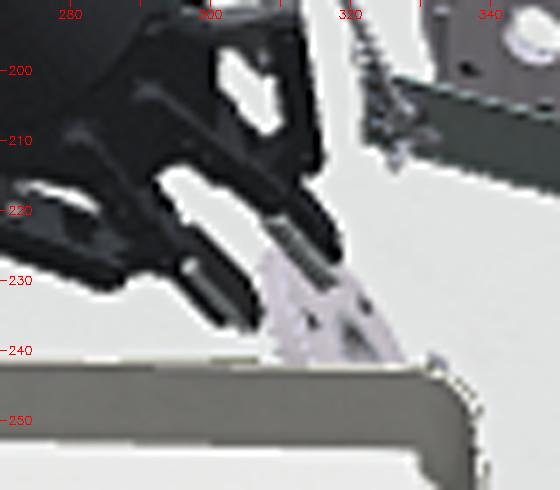

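The cover is between the fingers: in the top view the front fingertip is at (293,191), just above the hub at (294,197). Now I'll close.

Emit:
carry_out --commands '[[[0, 0, 0, 0, 0, 0, 18], [0, 0, 0, 0, 0, 0, 14], [0, 0, 0, 0, 0, 0, 10], [0, 0, 0, 0, 0, 0, 6], [0, 0, 0, 0, 0, 0, 4]]]' --force 40

```text
t: 3.4
tcp_pos: [0.5367, -0.1722, 0.07]
tool_rot: [0.293, 0.643, -0.608, 0.361]
force: [1.6, 0.7, 1.2]
finger_gap: 0.098
```

```bash
python3 look.py 4 top,260,140,330,220,7 side,270,190,350,260,7;python3 - <<'E'
from h import *
s,p,r=now()
print(s["t"],p,s["finger_gap"]*85.4,s["force"],s["ft_torque"])
E
```

```text
3.5 [ 0.5367 -0.1722  0.0701] 8.81370606869276 [2.8401 1.6509 1.609 ] [ 0.1122 -0.6344 -0.0463]
```

View pics/top_4.png

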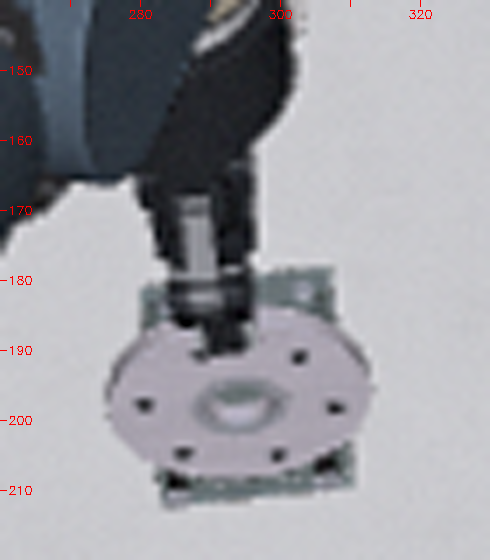

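View pics/side_4.png

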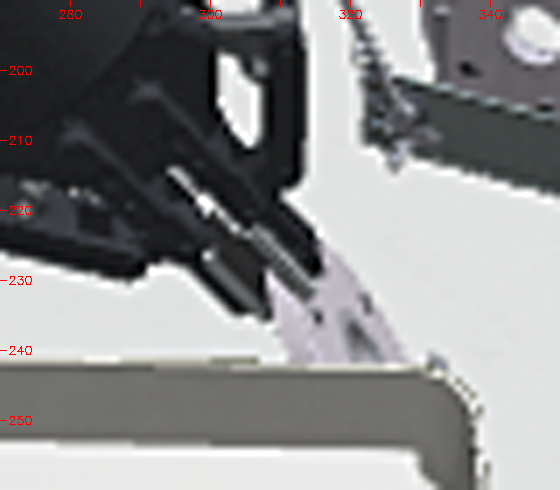

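Emit:
carry_out --commands '[[[0, 0, 0, 0, 0, 0, 2], [-0.2, -0.03, 0, 0, 0, 0, 2], [-0.6, -0.08, 0, 0, 0, 0, 2], [-1.2, -0.1, 0, 0, 0, 0, 2], [-2, -0.1, 0, 0, 0, 0, 2]]]' --force 60

```text
t: 4.0
tcp_pos: [0.5614, -0.169, 0.1123]
tool_rot: [0.292, 0.644, -0.609, 0.359]
force: [-0.2, 1.1, -2.5]
finger_gap: 0.087
```

Emit:
carry_out --commands '[[[-0.6, 0, 0, 0, 0, 0, 2], [-1.2, 0, 0, 0, 0, 0, 2], [-2, 0, 0, 0, 0, 0, 2], [-2.4, 0, 0, 0, 0, 0, 2], [-2.4, 0, 0, 0, 0, 0, 2]]]'

```text
t: 4.5
tcp_pos: [0.5977, -0.1657, 0.1627]
tool_rot: [0.293, 0.643, -0.608, 0.362]
force: [0.3, -0.6, -2.1]
finger_gap: 0.089
```

```bash
python3 look.py 5 top,260,120,350,210,6 side,240,120,350,250,5;python3 - <<'E'
from h import *
s,p,r=now()
print(s["t"],p,s["finger_gap"]*85.4,s["force"],s["ft_torque"],s["q"])
E
```

```text
4.6 [ 0.5958 -0.1654  0.161 ] 8.00150405229867 [-0.5307  0.0441 -2.4375] [ 0.0712 -0.5589  0.014 ] [-0.3237  0.8666  1.0092 -0.2504  1.8242 -0.4251]
```

View pics/top_5.png

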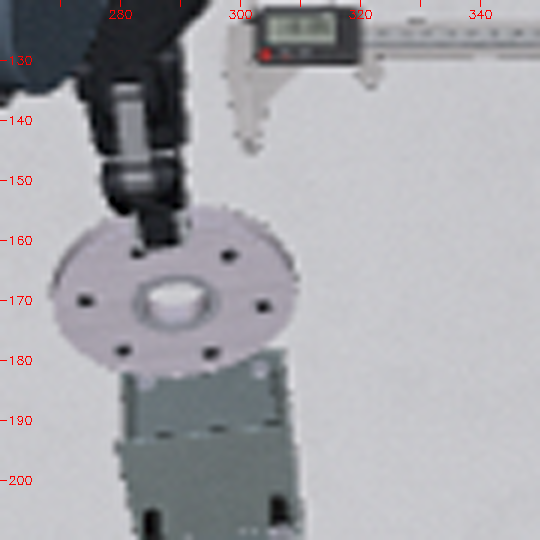

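View pics/side_5.png

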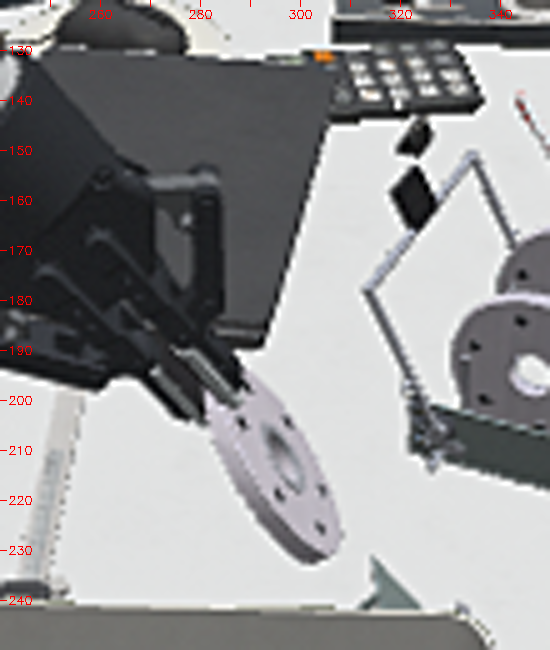

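Run:
```python
from h import *
s,p,r=now();t=load("top5");d=load("side5")
P=[]
for a,b in(((289.7,170.3),(297.7,211.7)),((298,162.6),(297.5,204.3)),((283,162),(288.4,204.6)),((303.8,171),(304.5,218)),((280.4,178.4),(295.6,219)),((294.9,178.8),(304,225.3))):
    x=two(t,a,d,b);P.append(x[0]);print(x[0],x[1], r.inv().apply(x[0]-p))
P=np.array(P);c=P[1:].mean(0)
u,sv,v=np.linalg.svd(P[1:]-c);print("normal",v[2],r.apply([0,1,0]),sv)
b=np.array([(283,162),(298,162.6),(274.2,170.2),(303.8,171),(280.4,178.4),(294.9,178.8)]);m=b.mean(0)
X=r.apply([1,0,0]);nz=(p+X*.012-r.apply([0,1,0])*.005)
print(m,onz(t,*m,nz[2]),r.inv().apply(onz(t,*m,nz[2])-p))
```

```text
[ 0.5857 -0.1689  0.1532] 0.0023319896971036704 [ 0.0124 -0.0041  0.0024]
[ 0.5948 -0.1885  0.16  ] 0.018537757144439282 [ 0.0029 -0.0023  0.0229]
[ 0.6036 -0.1555  0.1822] 0.0006124364426830676 [-0.0224 -0.0049 -0.009 ]
[ 0.5792 -0.2003  0.1115] 0.019144820845566127 [0.0522 0.0117 0.0329]
[ 0.5783 -0.1467  0.1493] 0.020128987524509572 [ 0.0185 -0.0059 -0.0205]
[ 0.5703 -0.1786  0.1061] 9.195362460001643e-05 [0.0603 0.0095 0.0104]
normal [-0.8694 -0.2489  0.4268] [ 0.8145  0.0885 -0.5733] [0.0746 0.0369 0.0054]
[289.05 170.5 ] [ 0.5863 -0.1674  0.1541] [ 0.0113 -0.004   0.001 ]
```

```bash
cat >> h.py <<'E'
RD=frame(np.array([0,0,-1.]),rkv([0,1,0]))
def bay(z,dx=-.0015,dy=0):return RO+rkv([dx,dy,0])+np.array([0,0,z])
E
python3 - <<'E'
from h import *
s,p,r=now();print(cmd(p,r,bay(.215),RD))
E
```

```text
[  2.4654  -7.2917   9.3702 -11.7269  -3.6974   6.3233]
```

Emit:
carry_out --commands '[[[-0.6, -0.9, 0.5, -1, -0.3, 0.5, 2], [-0.6, -1.6, 1.4, -2.2, -0.7, 1.1, 2], [-0.2, -2.4, 2.6, -3.4, -1.1, 1.8, 2], [0.2, -3.2, 3.8, -4.7, -1.5, 2.5, 2], [0.6, -4, 5, -6, -1.9, 3.2, 2]]]'

```text
t: 5.1
tcp_pos: [0.5178, -0.2993, 0.2057]
tool_rot: [0.223, 0.702, -0.386, 0.556]
force: [-0.2, -0.3, -2.2]
finger_gap: 0.09
```

Run:
```python
from h import *
s,p,r=now();print(s["t"],p,s["q"],s["force"],s["finger_gap"]);print(cmd(p,r,bay(.215),RD))
```

```text
5.1 [ 0.5178 -0.2993  0.2057] [-0.5732  0.5931  1.3393 -0.2568  1.3972 -1.1732] [-0.1788 -0.2897 -2.2091] 0.0901203806886585
[ 1.1032 -5.3588  1.7725 -5.6534 -1.8206  3.0991]
```

Emit:
carry_out --commands '[[[0.2, -1.2, 0.4, -1.3, -0.4, 0.7, 2], [0.4, -2.4, 0.8, -2.6, -0.8, 1.4, 2], [0.7, -3.6, 1.2, -3.9, -1.2, 2.1, 2], [0.9, -4.6, 1.5, -4.9, -1.6, 2.7, 2], [1.1, -5.3, 1.8, -5.6, -1.8, 3.1, 2]]]'

```text
t: 5.6
tcp_pos: [0.4369, -0.4177, 0.215]
tool_rot: [0.146, 0.693, -0.145, 0.691]
force: [0.5, -0.5, -3.3]
finger_gap: 0.092
```

Emit:
carry_out --commands '[[[0, 0, 0, 0, 0, 0, 2], [0, 0, 0, 0, 0, 0, 2], [0, 0, 0, 0, 0, 0, 2], [0, 0, 0, 0, 0, 0, 2], [0, 0, 0, 0, 0, 0, 2]]]'

```text
t: 6.1
tcp_pos: [0.4412, -0.4164, 0.2154]
tool_rot: [0.144, 0.692, -0.146, 0.692]
force: [0.1, 0.2, -3.1]
finger_gap: 0.088
```

```bash
python3 look.py 6 top,345,160,445,270,5 side,290,90,400,220,5
python3 - <<'E'
from h import *
s,p,r=now();print(s["t"],p,s["q"],s["force"],s["finger_gap"]);print(cmd(p,r,bay(.215),RD))
E
```

```text
6.2 [ 0.441  -0.4168  0.2156] [-0.9402  0.4871  1.4656 -0.0019  1.1872 -2.0964] [ 0.2033  0.084  -2.558 ] 0.08740324304164043
[ 0.0226 -0.1077 -0.1066 -0.1027  0.0064  0.0267]
```

View pics/top_6.png

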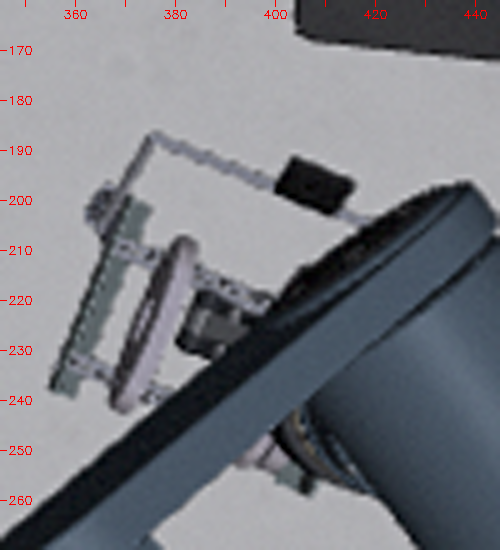

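View pics/side_6.png

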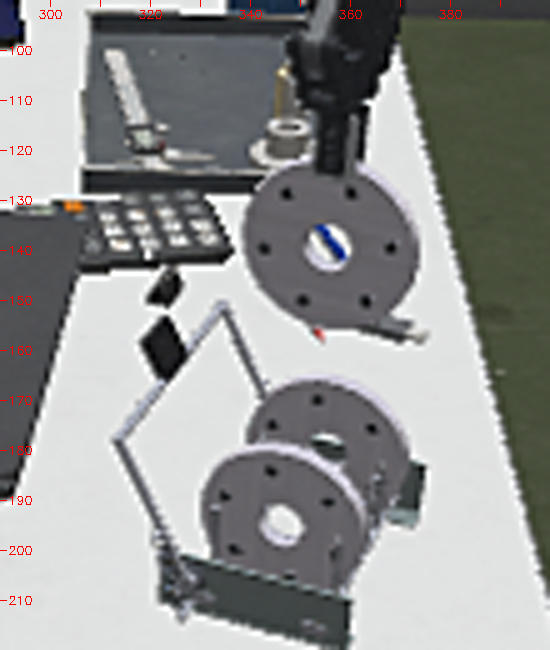

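Run:
```python
from h import *
s,p,r=now();d=load("side6")
rk=lambda P:Rz(RK).inv().apply(P-RO)
for n,q,z in(("L",(346.3,195),.0532),("R",(355.5,179.7),.0532),("held",(355.8,138.8),p[2]-.012)):
    P=onz(d,*q,z);print(n,P,rk(P))
t=load("top0")
for q in((374.3,223.5),(402.7,236)):print(rk(onz(t,*q,.0532)))
print("tcp",rk(p))
# hubs refined: bright blobs inside
```

```text
L [ 0.4571 -0.3748  0.0532] [-0.0006  0.0476  0.0532]
R [ 0.4254 -0.452   0.0532] [ 0.0006 -0.0358  0.0532]
held [ 0.4402 -0.4184  0.2036] [0.001  0.0009 0.2036]
[0.0011 0.0444 0.0532]
[-0.0005 -0.0348  0.0532]
tcp [0.0012 0.0027 0.2156]
```

```bash
python3 - <<'E'
from h import *
s,p,r=now()
def show(n,p,r):
    d=load(n);X,Y,Z=r.as_matrix().T
    for k in(-.03,-.019,0,.012,.03):print(n,k,[proj(d,[p+X*k+Y*o])[0].round(1) for o in(.005,-.005,.015,-.015)])
show("side6",p,r)
p5=np.array([ 0.5958,-0.1654,0.161]);r5=frame(-SL,-NM)
show("side5",p5,r5);show("top5",p5,r5)
E
python3 -c "
from h import *
crop(load('side6'),330,90,380,170,9,'z6')"
```

```text
side6 -0.03 [array([356.3, 125.2]), array([357.6, 123.6]), array([355. , 126.8]), array([358.8, 122. ])]
side6 -0.019 [array([355.9, 129.1]), array([357.2, 127.5]), array([354.6, 130.7]), array([358.4, 125.9])]
side6 0 [array([355.3, 135.8]), array([356.5, 134.1]), array([354. , 137.4]), array([357.8, 132.5])]
side6 0.012 [array([354.9, 139.9]), array([356.1, 138.3]), array([353.6, 141.6]), array([357.4, 136.6])]
side6 0.03 [array([354.3, 146. ]), array([355.6, 144.3]), array([353.1, 147.7]), array([356.8, 142.7])]
side5 -0.03 [array([282.5, 202.2]), array([286.3, 199.8]), array([278.7, 204.5]), array([290.1, 197.5])]
side5 -0.019 [array([285.5, 205.4]), array([289.3, 203.1]), array([281.8, 207.6]), array([293. , 200.8])]
side5 0 [array([290.6, 210.8]), array([294.4, 208.6]), array([286.9, 213.1]), array([298.1, 206.3])]
side5 0.012 [array([293.8, 214.2]), array([297.5, 212. ]), array([290.1, 216.4]), array([301.2, 209.7])]
side5 0.03 [array([298.5, 219.2]), array([302.1, 217. ]), array([294.8, 221.3]), array([305.8, 214.8])]
top5 -0.03 [array([286.3, 156. ]), array([286.5, 159.2]), array([286.1, 152.8]), array([286.8, 162.5])]
top5 -0.019 [array([286.9, 159.2]), array([287.1, 162.4]), array([286.6, 156. ]), array([287.3, 165.7])]
top5 0 [array([287.9, 164.6]), array([288.1, 167.8]), array([287.6, 161.4]), array([288.3, 171. ])]
top5 0.012 [array([288.5, 167.9]), array([288.7, 171.1]), array([288.2, 164.7]), array([288.9, 174.3])]
top5 0.03 [array([289.3, 172.8]), array([289.6, 176. ]), array([289.1, 169.6]), array([289.8, 179.2])]
```

View pics/z6.png

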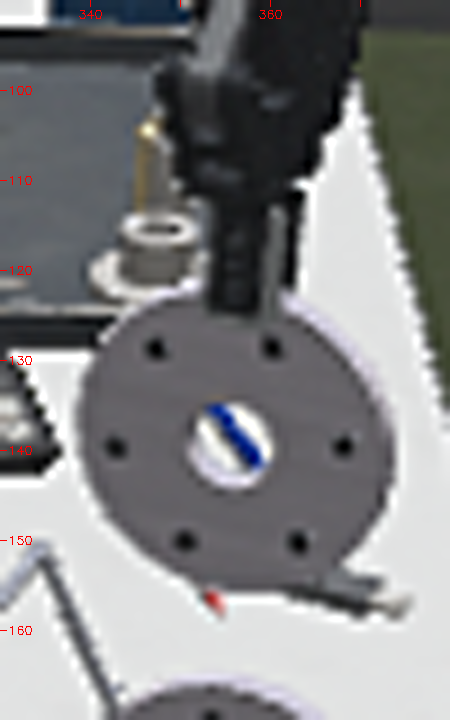

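```bash
cat >> h.py <<'E'
def blobs(d,x0,y0,x1,y1,thr,lo=4,hi=60,k=8):
    g=cv2.cvtColor(d["image"],cv2.COLOR_RGB2GRAY)[y0:y1,x0:x1]
    g=cv2.resize(g,None,fx=k,fy=k,interpolation=cv2.INTER_CUBIC)
    n,l,st,c=cv2.connectedComponentsWithStats((g<thr).astype(np.uint8))
    return [(c[i][0]/k+x0-.5+.5/k,c[i][1]/k+y0-.5+.5/k,st[i][4]/k/k) for i in range(1,n) if lo*.25<st[i][4]/k/k<hi]
E
python3 - <<'E'
from h import *
d0=load("side0");d6=load("side6")
for nm,d,b in(("held",d6,(335,120,378,160)),("L",d0,(328,178,365,210)),("R",d0,(336,165,375,200))):
    print(nm,[tuple(np.round(x,1)) for x in blobs(d,*b,60)])
for y in(45,-35):print(proj(d0,[RO+rkv([0,y/1e3,.0532])]))
for y in(45,-35):print(proj(load("top0"),[RO+rkv([0,y/1e3,.0532])]))
E
```

```text
held [(np.float64(355.7), np.float64(122.0), np.float64(29.7)), (np.float64(361.4), np.float64(120.4), np.float64(2.6)), (np.float64(337.8), np.float64(126.3), np.float64(21.0)), (np.float64(346.8), np.float64(128.3), np.float64(3.9)), (np.float64(359.8), np.float64(128.2), np.float64(4.2)), (np.float64(355.8), np.float64(138.2), np.float64(8.9)), (np.float64(342.4), np.float64(139.3), np.float64(3.8)), (np.float64(367.7), np.float64(139.2), np.float64(3.5)), (np.float64(335.2), np.float64(140.0), np.float64(2.3)), (np.float64(350.1), np.float64(149.7), np.float64(3.8)), (np.float64(362.7), np.float64(149.9), np.float64(3.9)), (np.float64(366.4), np.float64(156.1), np.float64(7.7))]
L [(np.float64(355.2), np.float64(179.3), np.float64(11.5)), (np.float64(343.7), np.float64(183.8), np.float64(3.3)), (np.float64(334.5), np.float64(188.8), np.float64(2.7)), (np.float64(355.1), np.float64(190.0), np.float64(2.8)), (np.float64(336.4), np.float64(199.5), np.float64(3.3)), (np.float64(356.2), np.float64(200.5), np.float64(1.3)), (np.float64(329.2), np.float64(202.3), np.float64(2.4)), (np.f
[... 412 characters left out ...]
, np.float64(208.3), np.float64(2.1)), (np.float64(354.9), np.float64(209.2), np.float64(1.1))]
R [(np.float64(353.0), np.float64(169.5), np.float64(3.1)), (np.float64(344.0), np.float64(174.6), np.float64(2.9)), (np.float64(363.9), np.float64(175.3), np.float64(3.1)), (np.float64(355.3), np.float64(179.4), np.float64(11.0)), (np.float64(343.7), np.float64(183.8), np.float64(3.3)), (np.float64(373.5), np.float64(183.9), np.float64(4.7)), (np.float64(372.1), np.float64(189.2), np.float64(6.7)), (np.float64(355.1), np.float64(190.0), np.float64(2.8)), (np.float64(336.2), np.float64(199.0), np.float64(1.3))]
[[346.3975 194.4428]]
[[355.6194 179.8975]]
[[373.9227 223.8279]]
[[402.8571 235.8643]]
```

Run:
```python
from h import *
s,p,r=now();print(cmd(p,r,bay(.115,dy=.0012),RD))
```

```text
[ 4.0225 -0.0504 -0.1093 -0.1027  0.0064  0.0267]
```

Emit:
carry_out --commands '[[[1, 0, -0.1, -0.1, 0, 0, 2], [2, 0, -0.1, -0.1, 0, 0, 2], [3, -0.05, -0.1, -0.1, 0, 0, 2], [3.8, -0.05, -0.1, -0.1, 0, 0, 2], [4, -0.05, -0.1, -0.1, 0, 0, 2]]]'

```text
t: 6.7
tcp_pos: [0.4368, -0.4162, 0.1132]
tool_rot: [0.143, 0.694, -0.142, 0.691]
force: [-0.1, 0.4, -3.4]
finger_gap: 0.092
```

```bash
python3 look.py 7 top,345,180,445,270,7 side,320,140,390,220,7
python3 - <<'E'
from h import *
s,p,r=now();print(s["t"],p,s["force"],s["ft_torque"],s["finger_gap"]);print(cmd(p,r,bay(.115,dy=.0012),RD))
d=load("side7");X,Y,Z=r.as_matrix().T
print([tuple(np.round(x,1)) for x in blobs(d,325,150,378,190,60)])
print(proj(d,[p+X*.012+Z*.0015+Y*.005]))
E
```

```text
6.8 [ 0.4376 -0.4175  0.115 ] [ 0.126  -0.4291 -1.5336] [ 0.048  -0.0089 -0.0031] 0.08819372012110346
[-0.0005  0.0192  0.0073 -0.0154 -0.0069  0.0175]
[(np.float64(354.0), np.float64(154.4), np.float64(55.6)), (np.float64(362.7), np.float64(154.5), np.float64(18.1)), (np.float64(325.4), np.float64(160.1), np.float64(10.7)), (np.float64(345.7), np.float64(162.3), np.float64(3.2)), (np.float64(357.9), np.float64(162.6), np.float64(3.3)), (np.float64(353.0), np.float64(169.6), np.float64(3.1)), (np.float64(341.4), np.float64(171.8), np.float64(3.2)), (np.float64(365.4), np.float64(172.6), np.float64(3.8)), (np.float64(360.7), np.float64(182.1), np.float64(3.2)), (np.float64(343.7), np.float64(183.8), np.float64(3.4)), (np.float64(373.4), np.float64(184.0), np.float64(4.3)), (np.float64(372.8), np.float64(187.8), np.float64(3.2)), (np.float64(334.4), np.float64(188.8), np.float64(2.6))]
[[352.5321 172.2658]]
```

View pics/top_7.png

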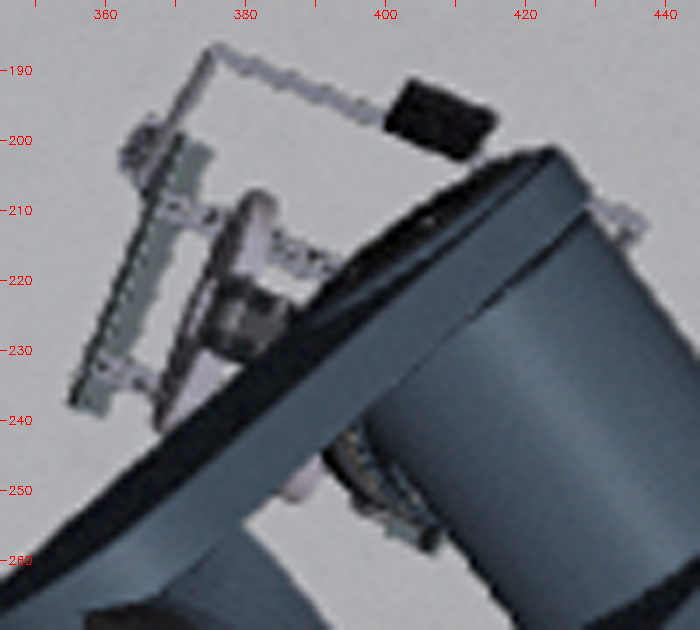

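View pics/side_7.png

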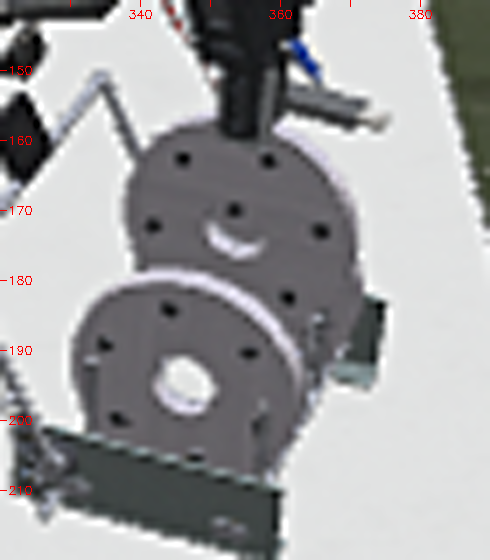

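Run:
```python
from h import *
t=load("top7");t0=load("top0")
rk=lambda P:Rz(RK).inv().apply(P-RO)
for q,z in(((387.1,251.9),.103),((398.6,253.9),.0532),((369.6,242.6),.0532)):print(rk(onz(t,*q,z)))
crop(t,375,235,405,265,18,"z7");crop(t0,360,230,410,265,14,"z0")
```

```text
[-0.0525 -0.005   0.103 ]
[-0.0467 -0.0423  0.0532]
[-0.0486  0.037   0.0532]
```

View pics/z7.png

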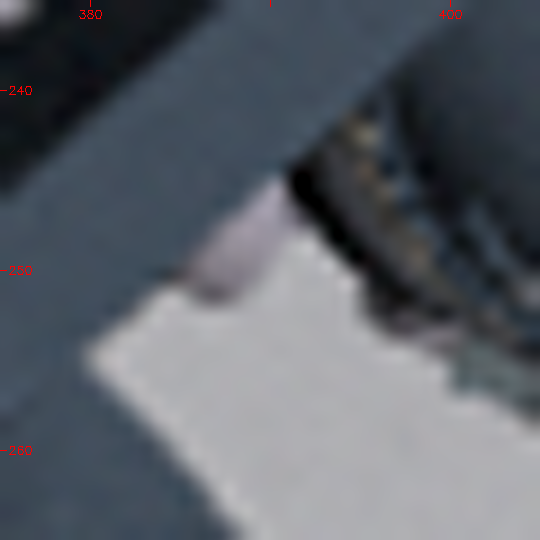

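View pics/z0.png

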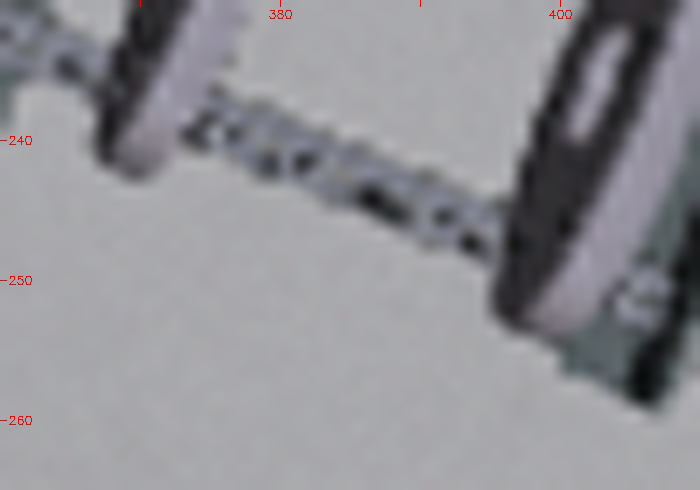

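Run:
```python
from h import *
t=load("top7")
rk=lambda P:Rz(RK).inv().apply(P-RO)
for q,z in(((387.,251.9),.103),((399.8,253.8),.0532),((369.8,242.7),.0532)):print(rk(onz(t,*q,z)))
s,p,r=now();print(rk(p))
```

```text
[-0.0526 -0.0048  0.103 ]
[-0.0453 -0.0451  0.0532]
[-0.0486  0.0364  0.0532]
[-0.0017  0.0007  0.115 ]
```

Emit:
carry_out --commands '[[[0, 0.02, 0.18, 0, 0, 0, 2], [0.2, 0.02, 0.18, 0, 0, 0, 2], [0.4, 0.02, 0.18, 0, 0, 0, 2], [0.6, 0.02, 0.18, 0, 0, 0, 2], [0.8, 0.02, 0.18, 0, 0, 0, 2]]]'

```text
t: 7.3
tcp_pos: [0.4419, -0.4193, 0.0953]
tool_rot: [0.142, 0.692, -0.144, 0.693]
force: [0.1, -0.1, -1.9]
finger_gap: 0.094
```

Emit:
carry_out --commands '[[[0.1, 0, 0, 0, 0, 0, 2], [0.2, 0, 0, 0, 0, 0, 2], [0.3, 0, 0, 0, 0, 0, 2], [0.3, 0, 0, 0, 0, 0, 2], [0.3, 0, 0, 0, 0, 0, 2]]]'

```text
t: 7.8
tcp_pos: [0.442, -0.4195, 0.0882]
tool_rot: [0.142, 0.692, -0.144, 0.693]
force: [-0.8, 0.7, -2.6]
finger_gap: 0.089
```

```bash
python3 look.py 8 top,345,180,445,270,7 side,320,140,390,220,8
python3 - <<'E'
from h import *
s,p,r=now();print(s["t"],p,s["force"],s["ft_torque"],s["finger_gap"])
d=load("side8");X,Y,Z=r.as_matrix().T
print(Rz(RK).inv().apply(p-RO))
print([tuple(np.round(x,1)) for x in blobs(d,325,150,378,190,60)])
print(proj(d,[p+X*.012+Z*.0+Y*.005]))
E
```

```text
7.9 [ 0.4421 -0.4196  0.0883] [ 0.1711  0.8922 -2.3556] [-0.0013  0.0356 -0.0435] 0.09082409366105997
[0.0032 0.0006 0.0883]
[(np.float64(365.0), np.float64(155.7), np.float64(10.5)), (np.float64(325.4), np.float64(160.1), np.float64(10.7)), (np.float64(343.1), np.float64(169.5), np.float64(3.2)), (np.float64(355.1), np.float64(170.0), np.float64(2.7)), (np.float64(353.4), np.float64(178.8), np.float64(3.2)), (np.float64(362.5), np.float64(179.8), np.float64(3.6)), (np.float64(343.7), np.float64(183.8), np.float64(3.3)), (np.float64(373.1), np.float64(185.7), np.float64(7.8)), (np.float64(334.4), np.float64(188.8), np.float64(2.7))]
[[350.6108 180.0077]]
```

View pics/side_8.png

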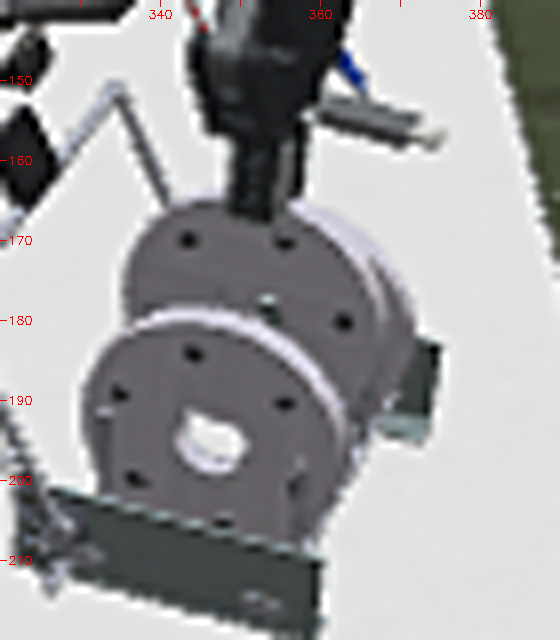

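View pics/top_8.png

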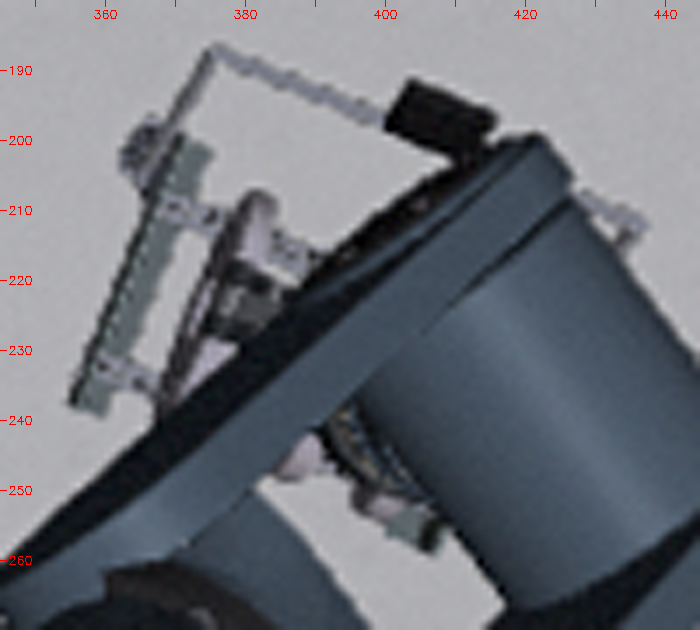

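Emit:
carry_out --commands '[[[0.1, 0, 0, 0, 0, 0, 2], [0.2, 0, 0, 0, 0, 0, 2], [0.3, 0, 0, 0, 0, 0, 2], [0.4, 0, 0, 0, 0, 0, 2], [0.5, 0, 0, 0, 0, 0, 2]]]'

```text
t: 8.4
tcp_pos: [0.4419, -0.4194, 0.0753]
tool_rot: [0.142, 0.692, -0.144, 0.693]
force: [0.2, 0.0, -2.9]
finger_gap: 0.089
```

Run:
```python
from h import *
s,p,r=now();print(s["t"],p,s["force"],s["ft_torque"],s["finger_gap"])
```

```text
8.4 [ 0.4419 -0.4194  0.0753] [ 0.1889  0.0211 -2.8672] [ 0.0038 -0.0117  0.0219] 0.08911562057021782
```

Emit:
carry_out --commands '[[[0.05, 0, 0, 0, 0, 0, 2], [0.1, 0, 0, 0, 0, 0, 2], [0.15, 0, 0, 0, 0, 0, 2], [0.2, 0, 0, 0, 0, 0, 2], [0.25, 0, 0, 0, 0, 0, 2]]]'

```text
t: 8.9
tcp_pos: [0.4421, -0.4194, 0.0694]
tool_rot: [0.142, 0.692, -0.144, 0.693]
force: [-0.3, 1.0, -2.5]
finger_gap: 0.088
```

Emit:
carry_out --commands '[[[0.04, 0, 0, 0, 0, 0, 2], [0.08, 0, 0, 0, 0, 0, 2], [0.12, 0, 0, 0, 0, 0, 2], [0.12, 0, 0, 0, 0, 0, 2], [0.12, 0, 0, 0, 0, 0, 2]]]'

```text
t: 9.4
tcp_pos: [0.442, -0.4194, 0.0663]
tool_rot: [0.142, 0.692, -0.144, 0.693]
force: [-0.5, -0.2, -2.4]
finger_gap: 0.092
```

Still no contact, so I'll continue in 1 mm steps.

Emit:
carry_out --commands '[[[0.02, 0, 0, 0, 0, 0, 2], [0.04, 0, 0, 0, 0, 0, 2], [0.06, 0, 0, 0, 0, 0, 2], [0.08, 0, 0, 0, 0, 0, 2], [0.08, 0, 0, 0, 0, 0, 2]]]'

```text
t: 9.9
tcp_pos: [0.442, -0.4195, 0.0644]
tool_rot: [0.142, 0.692, -0.144, 0.693]
force: [0.2, 0.6, -1.8]
finger_gap: 0.089
```

Emit:
carry_out --commands '[[[0.02, 0, 0, 0, 0, 0, 2], [0.04, 0, 0, 0, 0, 0, 2], [0.06, 0, 0, 0, 0, 0, 2], [0.06, 0, 0, 0, 0, 0, 2], [0.06, 0, 0, 0, 0, 0, 2]]]'

```text
t: 10.4
tcp_pos: [0.4419, -0.4197, 0.064]
tool_rot: [0.142, 0.692, -0.144, 0.693]
force: [-1.8, 1.6, 6.0]
finger_gap: 0.09
```

```bash
python3 look.py 9 top,345,180,445,270,7 side,320,140,390,220,8
python3 - <<'E'
from h import *
s,p,r=now();print(s["t"],p,s["force"],s["ft_torque"],s["finger_gap"])
d=load("side9");X,Y,Z=r.as_matrix().T
print(Rz(RK).inv().apply(p-RO))
print([tuple(np.round(x,1)) for x in blobs(d,325,150,378,190,60)])
print(proj(d,[p+X*.012+Z*.0+Y*.005]))
E
```

```text
10.5 [ 0.4419 -0.4196  0.064 ] [-2.3631  1.9322  5.09  ] [0.3455 0.2464 0.0205] 0.08888094712698773
[0.0031 0.0004 0.064 ]
[(np.float64(325.4), np.float64(160.1), np.float64(10.8)), (np.float64(363.8), np.float64(175.3), np.float64(3.3)), (np.float64(342.6), np.float64(176.6), np.float64(3.0)), (np.float64(354.4), np.float64(177.4), np.float64(3.5)), (np.float64(373.4), np.float64(184.0), np.float64(4.4)), (np.float64(343.7), np.float64(183.8), np.float64(3.4)), (np.float64(372.7), np.float64(187.7), np.float64(3.3)), (np.float64(361.8), np.float64(187.1), np.float64(2.5)), (np.float64(334.4), np.float64(188.8), np.float64(2.6))]
[[350.0022 187.1521]]
```

View pics/side_9.png

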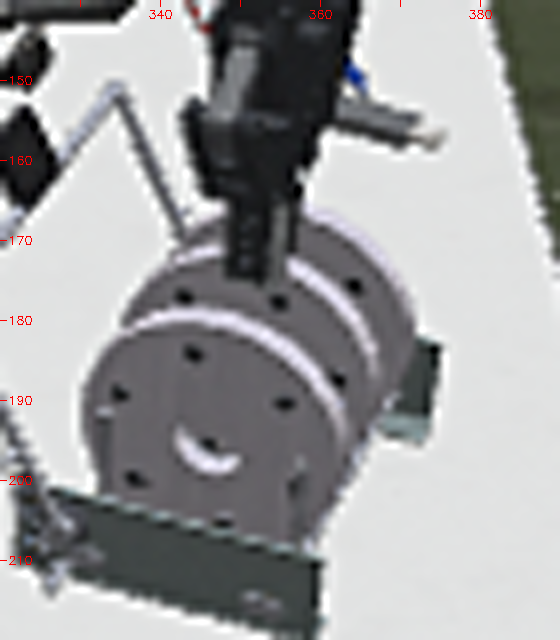

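Emit:
carry_out --commands '[[[0, 0, -0.02, 0, 0, 0, 2], [0, 0, -0.04, 0, 0, 0, 2], [0, 0, -0.04, 0, 0, 0, 2], [0, 0, -0.04, 0, 0, 0, 2], [0, 0, -0.04, 0, 0, 0, 2]]]'

```text
t: 11.0
tcp_pos: [0.4415, -0.4195, 0.0638]
tool_rot: [0.142, 0.692, -0.144, 0.693]
force: [-1.7, 2.7, 5.9]
finger_gap: 0.09
```

Emit:
carry_out --commands '[[[0, 0, -0.02, 0, 0, 0, 2], [0, 0, -0.04, 0, 0, 0, 2], [0, 0, -0.06, 0, 0, 0, 2], [0, 0, -0.06, 0, 0, 0, 2], [0, 0, -0.06, 0, 0, 0, 2]]]'

```text
t: 11.5
tcp_pos: [0.4404, -0.4192, 0.0634]
tool_rot: [0.142, 0.692, -0.144, 0.693]
force: [0.4, 2.1, 5.9]
finger_gap: 0.089
```

Emit:
carry_out --commands '[[[0, 0, 0, 0, 0, 0, 10], [0, 0, 0, 0, 0, 0, 12], [0, 0, 0, 0, 0, 0, 15], [0, 0, 0, 0, 0, 0, 18], [0, 0, 0, 0, 0, 0, 22]]]' --force 20

```text
t: 12.0
tcp_pos: [0.4394, -0.4183, 0.0625]
tool_rot: [0.142, 0.693, -0.144, 0.692]
force: [0.4, -0.6, -0.2]
finger_gap: 0.257
```

Emit:
carry_out --commands '[[[0, 0, 0, 0, 0, 0, 22], [0, 0, 0, 0, 0, 0, 22], [-0.2, 0, 0, 0, 0, 0, 22], [-0.5, 0, 0, 0, 0, 0, 22], [-1, 0, 0, 0, 0, 0, 22]]]'

```text
t: 12.5
tcp_pos: [0.4394, -0.4181, 0.0882]
tool_rot: [0.142, 0.693, -0.143, 0.692]
force: [0.9, 0.0, -0.1]
finger_gap: 0.258
```

```bash
python3 look.py 10 top,345,180,445,270,7 side,320,140,390,220,8
python3 - <<'E'
from h import *
s,p,r=now();print(s["t"],p,s["force"],s["ft_torque"],s["finger_gap"])
E
```

```text
12.6 [ 0.4408 -0.4199  0.0904] [0.916  0.2729 0.2961] [ 0.008  -0.0619 -0.0041] 0.2542527287395197
```

View pics/side_10.png

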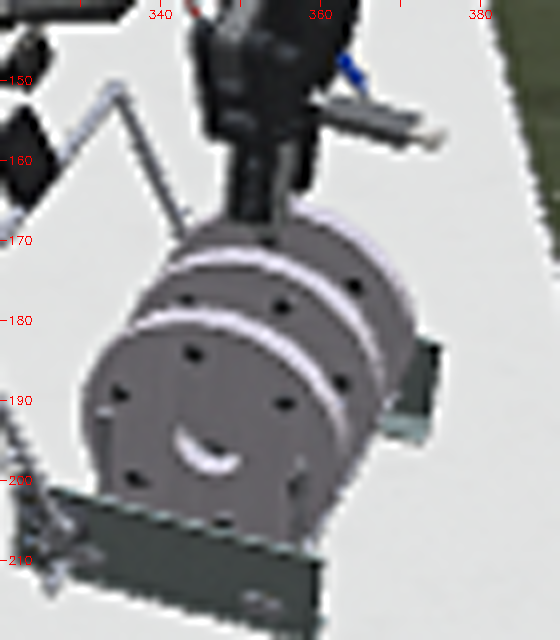

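Emit:
carry_out --commands '[[[-1, 0, 0, 0, 0, 0, 22], [-2.5, 0, 0, 0, 0, 0, 22], [-4, 0, 0, 0, 0, 0, 10], [-5.5, 0, 0.5, 0, 0, 0, 0], [-6.4, 0, 1.5, 0, 0, 0, 0]]]'

```text
t: 13.1
tcp_pos: [0.4742, -0.4333, 0.2522]
tool_rot: [0.141, 0.691, -0.145, 0.694]
force: [0.8, -0.5, -0.5]
finger_gap: 0.001
```

Emit:
carry_out --commands '[[[0, 0, 1, 0, 0, 0, 0], [0, 0, 2.2, 0, 0, 0, 0], [0, 0, 3.4, 0, 0, 0, 0], [0, 0, 4.2, 0, 0, 0, 0], [0, 0, 4.2, 0, 0, 0, 0]]]'

```text
t: 13.6
tcp_pos: [0.5726, -0.4749, 0.2475]
tool_rot: [0.141, 0.692, -0.143, 0.693]
force: [-0.6, 0.8, 0.7]
finger_gap: 0.002
```

```bash
python3 look.py 11 top,345,150,445,270,5 side,280,60,390,220,5
python3 - <<'E'
from h import *
s,p,r=now();print(s["t"],p,s["force"],s["finger_gap"],s["q"])
print(Rz(RK).inv().apply(p-RO))
X,Y,Z=r.as_matrix().T
for n in("side11","top11"):
  print(n,[proj(load(n),[p+X*k])[0].round(1) for k in(-.06,-.03,-.02,-.01,0)])
E
```

```text
13.7 [ 0.5701 -0.4739  0.2476] [-0.2932  1.0712 -0.5168] -0.00039137550900967497 [-0.8428  0.6588  1.0454 -0.0021  1.4371 -2.007 ]
[0.1423 0.0011 0.2476]
side11 [array([307. ,  91.4]), array([306.9, 102.4]), array([306.8, 106. ]), array([306.8, 109.6]), array([306.7, 113.1])]
top11 [array([435.9, 169.6]), array([432.2, 171. ]), array([431.1, 171.4]), array([429.9, 171.9]), array([428.8, 172.3])]
```

View pics/side_11.png

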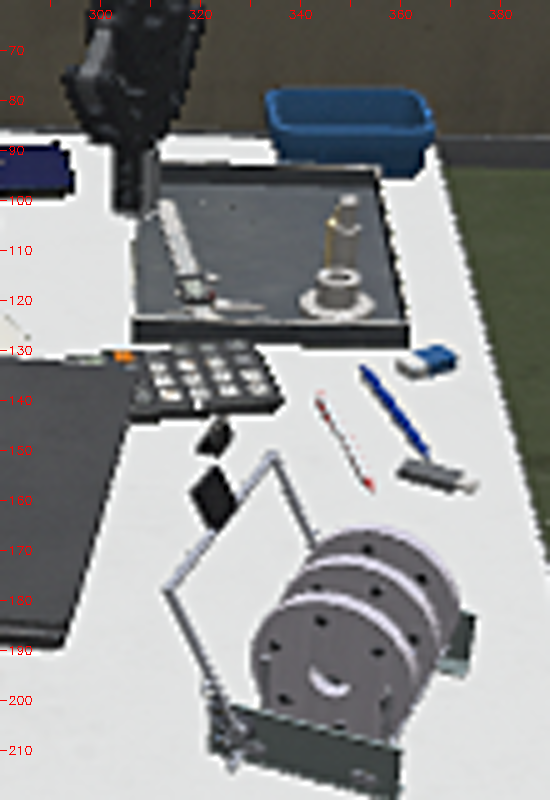

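View pics/top_11.png

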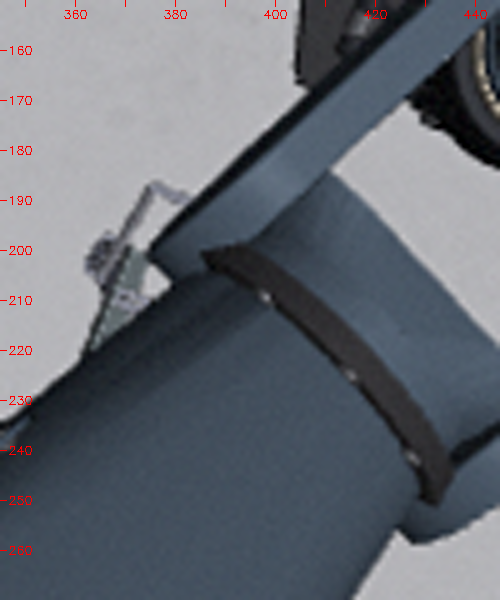

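Emit:
carry_out --commands '[[[1.5, 0, 0, 0, 0, 0, 0], [3, 0, 0, 0, 0, 0, 0], [4.5, 0, 0, 0, 0, 0, 0], [5.8, 0, 0, 0, 0, 0, 0], [6.4, 0, 0, 0, 0, 0, 0]]]'

```text
t: 14.2
tcp_pos: [0.5676, -0.4725, 0.0846]
tool_rot: [0.144, 0.694, -0.142, 0.691]
force: [0.8, 1.1, 0.5]
finger_gap: -0.003
```

Emit:
carry_out --commands '[[[0, 0, -0.2, 0, 0, 0, 0], [0, 0, -0.4, 0, 0, 0, 0], [0, 0, -0.6, 0, 0, 0, 0], [0, 0, -0.8, 0, 0, 0, 0], [0, 0, -0.8, 0, 0, 0, 0]]]'

```text
t: 14.7
tcp_pos: [0.5519, -0.4671, 0.0897]
tool_rot: [0.142, 0.692, -0.144, 0.693]
force: [0.5, 0.6, 0.0]
finger_gap: 0.0
```

```bash
python3 look.py 12 top,345,150,445,270,5 side,280,110,390,220,6
python3 - <<'E'
from h import *
s,p,r=now();print(s["t"],p,s["force"],s["finger_gap"],s["q"])
print(Rz(RK).inv().apply(p-RO))
X,Y,Z=r.as_matrix().T
for n in("side12",):
  print(n,[proj(load(n),[p+X*k])[0].round(1) for k in(-.06,-.03,-.02,-.01,0)])
E
```

```text
14.8 [ 0.5524 -0.4672  0.0891] [-0.2054 -0.7558  0.1209] 0.0029480779969853115 [-0.8553  0.7808  1.251  -0.0019  1.1063 -2.0184]
[0.1234 0.0002 0.0891]
side12 [array([312.6, 147.2]), array([312.3, 156.5]), array([312.2, 159.5]), array([312.2, 162.5]), array([312.1, 165.5])]
```

View pics/side_12.png

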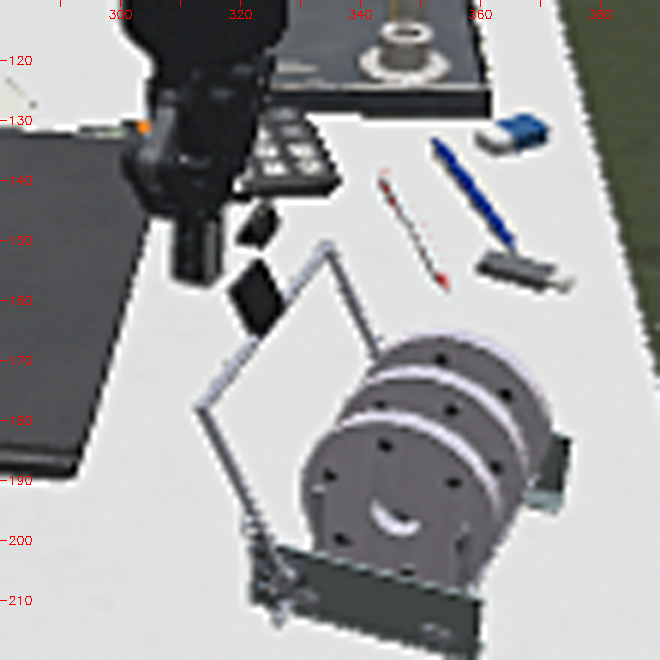

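Emit:
carry_out --commands '[[[0, 0, -0.3, 0, 0, 0, 0], [0, 0, -0.6, 0, 0, 0, 0], [0, 0, -0.9, 0, 0, 0, 0], [0, 0, -1.2, 0, 0, 0, 0], [0, 0, -1.4, 0, 0, 0, 0]]]'

```text
t: 15.3
tcp_pos: [0.5218, -0.4548, 0.0901]
tool_rot: [0.141, 0.69, -0.145, 0.695]
force: [3.7, -1.8, 1.5]
finger_gap: -0.005
```

```bash
python3 look.py 13 side,280,110,390,220,6
python3 - <<'E'
from h import *
s,p,r=now();print(s["t"],p,Rz(RK).inv().apply(s["force"]))
print(Rz(RK).inv().apply(p-RO))
E
```

```text
15.4 [ 0.5201 -0.4535  0.0889] [ 2.9898 -0.5244  2.3593]
[0.0883 0.0001 0.0889]
```

View pics/side_13.png

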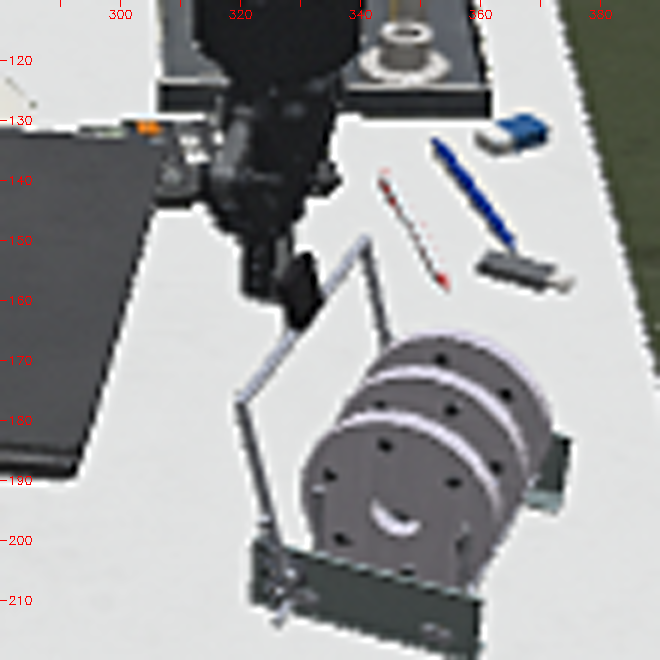

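Emit:
carry_out --commands '[[[-0.1, 0, -0.4, 0, 0, 0, 0], [-0.2, 0, -0.8, 0, 0, 0, 0], [-0.3, 0, -1.1, 0, 0, 0, 0], [-0.4, 0, -1.4, 0, 0, 0, 0], [-0.45, 0, -1.6, 0, 0, 0, 0]]]'

```text
t: 15.9
tcp_pos: [0.4817, -0.4359, 0.0988]
tool_rot: [0.143, 0.693, -0.143, 0.692]
force: [0.2, -0.2, 0.6]
finger_gap: -0.002
```

```bash
python3 look.py 14 side,280,110,390,220,6
python3 - <<'E'
from h import *
s,p,r=now();print(s["t"],p,Rz(RK).inv().apply(s["force"]))
print(Rz(RK).inv().apply(p-RO))
E
```

```text
16.0 [ 0.4821 -0.4363  0.0991] [-0.2192 -0.1492 -0.2413]
[0.0466 0.0009 0.0991]
```

View pics/side_14.png

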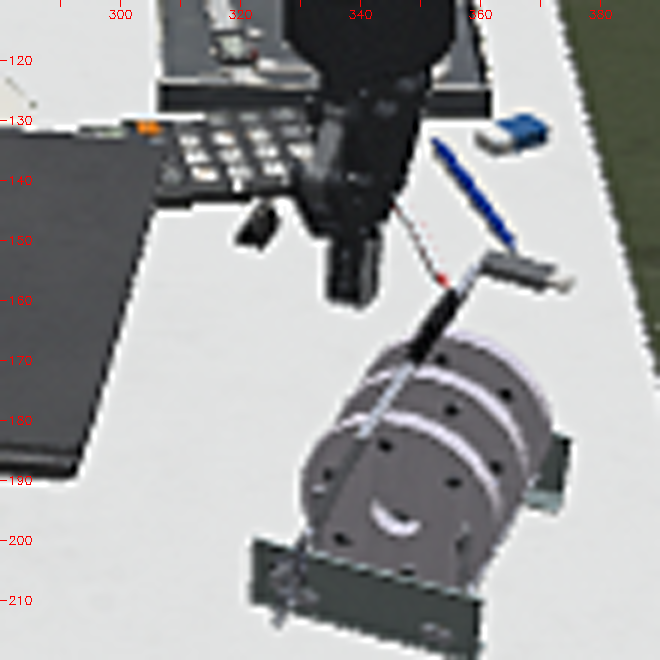

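The bail has snapped over the tops of the covers: the bar runs from (362,183) to (360,153) and the tab is at (351,164). I'll back off up and to the rear, then check.

Emit:
carry_out --commands '[[[-1, 0, 0.4, 0, 0, 0, 0], [-2.5, 0, 1, 0, 0, 0, 0], [-4, 0, 1.5, 0, 0, 0, 0], [-5.5, 0, 2, 0, 0, 0, 0], [-6.5, -1, 2.5, 0, 0, 0, 0]]]'

```text
t: 16.5
tcp_pos: [0.5335, -0.4825, 0.2655]
tool_rot: [0.14, 0.692, -0.142, 0.694]
force: [0.3, -1.9, -0.1]
finger_gap: 0.002
```

Emit:
carry_out --commands '[[[0, -2, 0, 0, 0, 0, 0], [0, -4, 0, 0, 0, 0, 0], [0, -6, 0, 0, 0, 0, 0], [0, -8, 0, 0, 0, 0, 0], [0, -9, 0, 0, 0, 0, 0]]]'

```text
t: 17.0
tcp_pos: [0.4384, -0.6951, 0.2611]
tool_rot: [0.143, 0.693, -0.145, 0.692]
force: [0.4, -0.4, -0.0]
finger_gap: -0.0
```

```bash
python3 look.py 15 top,250,110,450,270,4 side,290,130,400,250,6
python3 - <<'E'
from h import *
s,p,r=now();print(s["t"],p,s["force"],s["q"],np.abs(s["qd"]).max())
for n in("top15","side15"):
    d=load(n)
    for th in(-28,-29):
        a=np.radians(th);f=lambda rr,y:RO+rkv([.040+rr*np.sin(a),y,.026+rr*np.cos(a)])
        print(n,th,proj(d,[f(.093,.08),f(.093,-.08),f(.12,0)]).round(1).tolist())
    print(proj(d,[RO+rkv([0,y,.0532]) for y in(.045,.005,-.035)]).round(1).tolist(),proj(d,[RO+rkv([0,y,.1012]) for y in(.04,.0,-.04)]).round(1).tolist())
E
```

```text
17.1 [ 0.4381 -0.695   0.2603] [-0.4599  0.0344 -0.079 ] [-1.1429  0.7915  0.7454 -0.0025  1.6031 -2.3015] 0.06463201657664205
top15 -28 [[362.8, 220.2], [423.5, 245.4], [392.7, 238.1]]
top15 -29 [[362.5, 220.7], [423.2, 245.9], [392.3, 238.8]]
[[373.9, 223.8], [388.4, 229.8], [402.9, 235.9]] [[378.1, 225.0], [393.2, 231.3], [408.3, 237.6]]
side15 -28 [[344.7, 184.8], [363.4, 156.6], [359.7, 163.6]]
side15 -29 [[345.2, 185.2], [363.8, 157.0], [360.3, 164.1]]
[[346.4, 194.4], [351.1, 187.0], [355.6, 179.9]] [[348.3, 179.0], [353.1, 171.8], [357.6, 164.9]]
```

View pics/top_15.png

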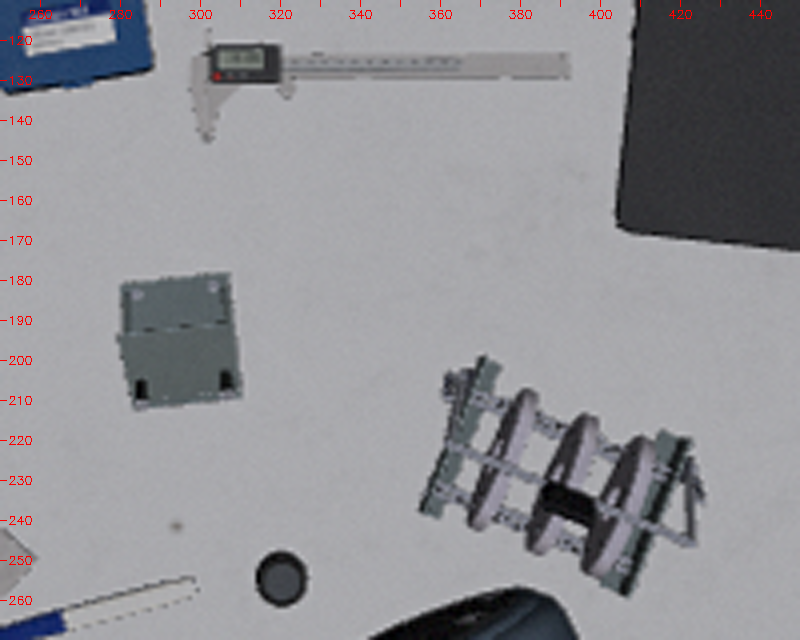

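View pics/side_15.png

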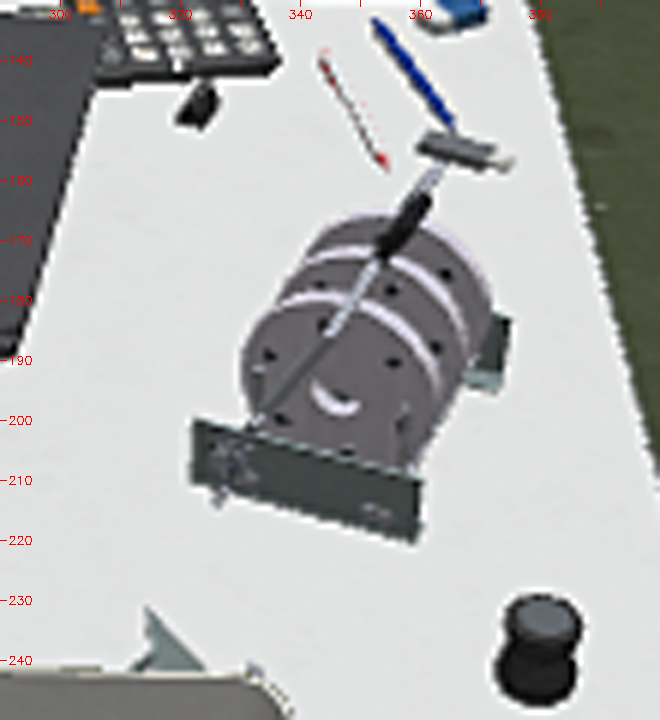

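Emit:
carry_out --commands '[[[0, 0, 0, 0, 0, 0, 0], [0, 0, 0, 0, 0, 0, 0], [0, 0, 0, 0, 0, 0, 0], [0, 0, 0, 0, 0, 0, 0], [0, 0, 0, 0, 0, 0, 0]]]'

```text
t: 17.6
tcp_pos: [0.4428, -0.6902, 0.2629]
tool_rot: [0.141, 0.692, -0.143, 0.693]
force: [-0.2, -0.5, -0.1]
finger_gap: 0.0
```

```bash
python3 -c "
from station import manip
print(manip.sign_off())"
```

```text
the job is handed in; nothing more can be done
None
```

The cover is standing in the middle bay and the bail is snapped shut across all three covers. I handed the job in at about 17.6 s with the arm clear of everything.

I gripped the cover by its thickness, lifted it up the slope and lowered it between the tines in small steps. It touched the rods with about 8 N and I centred it on them before letting go. I then pushed the bail over at its tab with about 3 N until it snapped shut by itself.

**Last checks:**
- **Cover:** in both views it stands upright, in line with its two neighbours.
- **Bail:** the bar's ends are within about 2 pixels of where they should be when fully shut (29 degrees).
- **Other items:** the two racked covers, the caliper and the loupe show no visible movement. The gauge block is only partly in the final crop, and I did not measure it.

**Disagreements along the way:**
- **Cover position in the grip:** the estimates differed by up to about 5 mm across the rack (its x). I corrected this above the bay and again by force at the rods.
- **Fingertips:** in the pictures they end about 30 mm short of the stated TCP. The pads therefore held only the outer edge of the cover, but it did not slip.

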